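Lock out the conveyor drive and hold its cover plate over the screw holes

TASK

Lock out the tray conveyor's drive: take the red-handled key from its stand, push it fully down into the slot of the key switch and turn it clockwise as far as it goes, leaving it in. Then pick up the cover plate by its handle and hold it level and still about 1 cm above the open drive housing, not touching it, with its four holes lined up over the four threaded holes so that a colleague can put the screws in; the program finishes while still holding the plate there. Leave the timer, the label block and the foil cups where they are.

Things in the scene. Friction and masses are not known exactly. Their poses are not given: they have to be found in the camera images.
- key: Key standing upright in its stand, 50 g. Origin at the tip (lower end) of the blade, z up along the key. Brass blade 6 mm (key x) by 14 mm (key y), 22 mm long, the last 2 mm narrowed; above it a steel shoulder 15 x 26 mm, 5 mm thick (22 to 27 mm above the tip); above that a flat red bow 8 mm thick (key x), 26 mm wide (key y), from 27 to 64 mm above the tip. The same either way round (half turn about z).
- key_bow (a point): Point on the key's axis 50 mm above the tip, the place to grip it across the 8 mm thickness (along key x); the shoulder's top is 23 mm lower.
- key_shoulder (a point): Underside of the key's shoulder, on the key's axis, 22 mm above the tip; it rests on the mouth of the slot when the key is fully in.
- key_stand: Fixed white block 50 x 60 mm, top 40 mm above the worktop (rubber foot 66 x 76 mm), with a slot 8 x 17 mm (x, y of the stand), 26 mm deep, in which the key stands. Origin at the centre of its underside. The stand and the key switch may change places.
- key_switch: Fixed yellow box 80 x 80 mm, 45 mm high, carrying the steel key cylinder on its top; origin at the centre of its underside. A white mark on its top at its +y side shows about where the cylinder's white pointer stands at first; a red mark, 1.2 rad clockwise, is the locked-out position.
- cylinder (a joint): Turning angle of the key cylinder, rad: 0 at the white mark, grows clockwise seen from above, hard stop at 1.2 (locked out). Starts between 0 and 0.15. About 0.06 N m of friction holds it wherever it is left. The key has about 0.15 rad of play in the slot.
- slot_mouth (a point): Centre of the slot's mouth on top of the cylinder, 71 mm above the worktop; it turns with the cylinder. The cylinder is 52 mm in diameter and 26 mm high; the slot is 8 mm (x of this point) by 17 mm (y of this point), 26 mm deep, with a chamfered mouth. The cylinder's joint axis is vertical through this point.
- cover: Aluminium cover plate 110 x 150 mm (its x, y), 5 mm thick, 0.2 to 0.5 kg, lying flat on the worktop; origin at the centre of its underside. Four 13 mm holes at x +-43, y +-63 mm. A black bridge handle on top: bar 12 mm wide (x), 14 mm high, 100 mm long along y, its middle 38 mm above the underside; 26 mm of free height under the bar, between posts at y +-45 mm. The same either way round (half turn about z).
- cover_handle (a point): Middle of the cover plate's handle bar, 38 mm above the plate's underside.
- drive_housing: Fixed open-topped grey drive housing 110 x 150 mm (its x, y), 60 mm high, on a foot plate 130 x 170 mm; origin at the centre of its underside. In its top corners four bosses with 5 mm threaded holes at x +-43, y +-63 mm, level with the rim.
- housing_rim (a point): Centre of the housing's open top, level with the rim, 60 mm above the worktop; axes as the housing's.
- timer: Kitchen timer, 62 x 62 x 42 mm, white with red dial, loose; origin at the centre of its underside. Bystander.
- labels: Block of white labels, 44 x 61 x 15 mm, loose; origin at the centre of its underside. Bystander.
- cups: Stack of foil cups, 60 mm in diameter, 49 mm high, loose; origin at the centre of its underside. Bystander.
- cover_hole0 (a point): Centre of hole 0 of the cover plate at its underside: plate x -43, y -63 mm.
- thread0 (a point): Mouth of threaded hole 0 of the housing, level with its rim: housing x -43, y -63 mm.
- cover_hole1 (a point): Centre of hole 1 of the cover plate at its underside: plate x 43, y -63 mm.
- thread1 (a point): Mouth of threaded hole 1 of the housing, level with its rim: housing x 43, y -63 mm.
- cover_hole2 (a point): Centre of hole 2 of the cover plate at its underside: plate x 43, y 63 mm.
- thread2 (a point): Mouth of threaded hole 2 of the housing, level with its rim: housing x 43, y 63 mm.
- cover_hole3 (a point): Centre of hole 3 of the cover plate at its underside: plate x -43, y 63 mm.
- thread3 (a point): Mouth of threaded hole 3 of the housing, level with its rim: housing x -43, y 63 mm.
Mind the look-alikes: they are no part of the job. What is shaped like the key but black or purple is not meant.

How it is judged:
By the outcome, as a careful person would: the job done as asked, in the order asked, and still so for the second after the job is handed in, while the arm keeps its last pose, push and grip.
It also fails if it takes over 58 s, if anything falls off the work surface, if the arm or the gripper's body presses on something with over 40 N, if the wrist force passes 120 N, or if a joint passes its speed limit or range.

ROBOT

A 6-joint arm with a two-finger parallel gripper is mounted at the origin on a cart in front of the work surface, level with it; the furniture and walls round the work are solid. World frame = base frame: x ahead of the robot, y to its left, z up, the work surface at z = 0. Lengths are in m, angles in rad, forces in N, time in s.
With the tool pointing down it reaches from about 0.3 to 1 m from the base axis. Payload 5.1 kg.
Tool frame: the origin (TCP) lies on the centre line of the jaws, within the pads' length; the fingertips stand 8 mm ahead of it and the grasp point (between the pads) lies 11 mm behind it; y points along the fingers, x is the direction in which the jaws open and shut, and the axes are right-handed (so a half turn about y gives the same grasp; the last joint's range is limited). The gripper opens to 95 mm and grips with 3 to 60 N. Pads are 20 mm wide; open, the fingers measure 119 mm over their backs; the gripper's body (75 mm by 180 mm) begins 59 mm behind the grasp point.
Start: joints at [1.24, 0.124, 1.65, -0, 1.367, -0.083], TCP at [0.159, 0.63, 0.223] pointing down, gripper open.
Joint ranges: [-2.61, 2.61], [-1.02, 2.33], [0.03, 2.71], [-1.35, 4.49], [0.32, 2.68], [-2.91, 2.91]. Speed limits (rad/s): [2.57, 2.57, 3.14, 3.14, 3.14, 3.14].

INTERFACE

Orientations are given as a unit quaternion [x, y, z, w].
In Python, from rig import manip gives the robot as it stands.
- The arm moves only by the tool arm_command, never from a script. Its argument "increments" is a list of rows, each a list of 6 numbers: the shift along the tool's x, y, z in m, then the turn, a rotation vector about the tool's x, y, z in rad. In form: [[tx, ty, tz, rx, ry, rz], ...]. A call has exactly 5 rows; each row is the pose to reach, as a shift and turn from the pose commanded when the call began, along the tool's axes at that moment; what a row does not reach only later rows make up. A row lasts 1/12 s, in which the tool goes at most 41.7 mm and 7.16 degrees, less where a joint would pass 70% of its speed; a pose out of reach is approached as far as the arm can. A call with a gripper value outside its range is refused whole. "jaw" is the closure, from 0 (fully open) to 1 (shut), set as the call begins (left out, the last holds). The fingers move at their own pace and stop on an object; "force" is the grip in N (left out, the last holds). Time passes only in rows, so rows that repeat a pose let the fingers close, or fill a call up. It gives the time, the measured TCP pose, the force and the opening at its end, in the units of the state.
- manip.get_obs(): the state, without advancing time (a new reading comes with each control period).
- manip.capture(name): name is "scene" or "top" or "wrist"; returns the picture (480x640x3 uint8, blue, green, red); there is no depth.
- manip.camera_model(name): a dict with "fx", "fy", "cx", "cy" (pixels), "distortion" ([k1, k2, p1, p2, k3] as OpenCV has them; the pictures are not rectified), "position" and "attitude" of the camera in the world. Camera axes: x right, y down, z forward; pixel columns grow to the right and rows downward; lengths in m; the calibration is good to about 2 mm. A picture is of the moment at which its call begins: read the wrist's pose just before it. camera_model takes no time and is no camera call; for the wrist camera it gives the pose at the moment of the call.
- manip.hand_in(): hands the job in, once; it reports no verdict.
The state is a dict: "time_s": time; "joint_pos": joint angles; "joint_vel": joint speeds; "effort": joint torques, N m; "position": TCP position; "tcp_rot": TCP orientation; "contact_force": force on the tool from outside, world axes, zero at the start; "ft_torque": the same for the moment, N m; "finger_gap": finger opening in m.
Only numpy, scipy, OpenCV 4.12 (cv2) and the standard library are available. Lean on these libraries where they do the work, as an engineer would, in place of code of your own. Each camera call takes 0.05 s, during which the arm holds its last target.

## Working session

There is one attempt and no reset: what is moved stays moved. The work goes in short steps, Python scripts to look and compute and a tool call to move; the robot and the scene stay as the last step left them, time stands still between calls to the robot, and variables do not carry over. Pictures are saved under pics/ and viewed, and the job is handed in when it is done.

Besides the shell and the picture viewer there is one more tool, called after ">>>" by a JSON object that holds its "op" and its "data", one argument or row to a line. arm_command: Moves the arm, as the interface text tells. Its arguments: {"type":"object","properties":{"increments":{"type":"array"},"jaw":{"type":"number"},"force":{"type":"number"}},"required":["increments"]}

```bash
ls; mkdir -p pics; cat > h.py <<'E'
import numpy as np,cv2,sys
from scipy.spatial.transform import Rotation as R
from rig import manip
E
python3 - <<'E'
from h import *
print(manip.get_obs())
for n in("scene","top","wrist"):
    m=manip.camera_model(n);print(n,m)
    cv2.imwrite(f"pics/{n}0.png",manip.capture(n))
E
```

```text
pics
{'time_s': 0.0, 'joint_pos': array([ 1.24040967e+00,  1.24495564e-01,  1.65170324e+00, -2.69777268e-05,
        1.36747033e+00, -8.25906330e-02]), 'joint_vel': array([-2.31211706e-03, -8.59299118e-04,  3.77065501e-04, -1.84519392e-03,
       -3.86091862e-04,  4.65147829e-05]), 'effort': array([ 1.24824830e-03, -4.17599487e+01, -3.59941649e+01,  7.75602087e-02,
        4.90750617e-02, -1.87406108e-04]), 'position': array([0.15924724, 0.62953643, 0.22137592]), 'tcp_rot': array([ 0.55836585,  0.43376847, -0.4349873 , -0.55754689]), 'contact_force': array([-0.33073356,  0.15571927,  0.68150831]), 'ft_torque': array([ 0.00495981, -0.02337132,  0.00704095]), 'finger_gap': 0.09516973925079188}
scene {'fx': 517.6366206449238, 'fy': 517.6366206449238, 'cx': 317.4557905277199, 'cy': 248.67239236677926, 'distortion': array([-0.01205465,  0.        ,  0.        ,  0.        ,  0.        ]), 'position': array([-0.26707167, -0.34855784,  0.59310088]), 'attitude': array([ 0.7543002 , -0.40274611,  0.25373662, -0.4521554 ])}
top {'fx': 517.5854189595831, 'fy': 517.5854189595831, 'cx': 320.585596007814, 'cy': 238.28962060488402, 'distortion': array([-0.00729697,  0.        ,  0.        ,  0.        ,  0.        ]), 'position': array([0.339395  , 0.16331908, 1.29577649]), 'attitude': array([-0.70191794,  0.70815332, -0.05902363,  0.04843854])}
wrist {'fx': 349.43034791194117, 'fy': 349.43034791194117, 'cx': 320.77555653126757, 'cy': 243.50506962459943, 'distortion': array([0.01989772, 0.        , 0.        , 0.        , 0.        ]), 'position': array([0.09123495, 0.64674815, 0.384327  ]), 'attitude': array([0.78260382, 0.60946646, 0.07753118, 0.10035345])}
```

View pics/scene0.png

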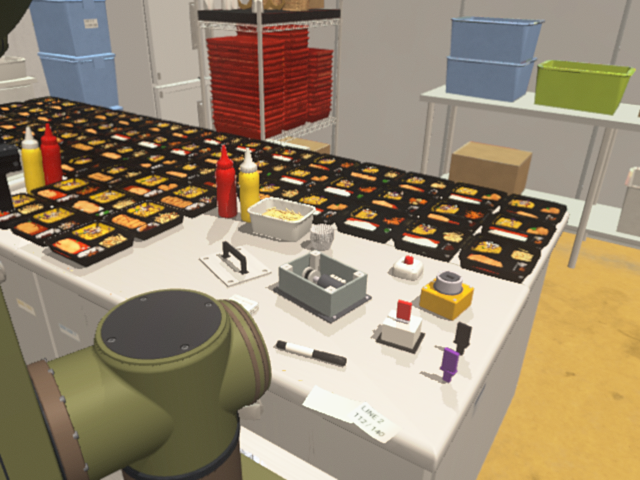

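View pics/top0.png

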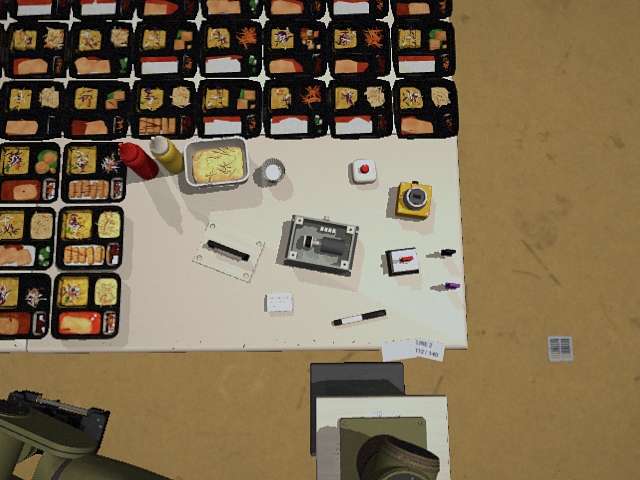

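View pics/wrist0.png

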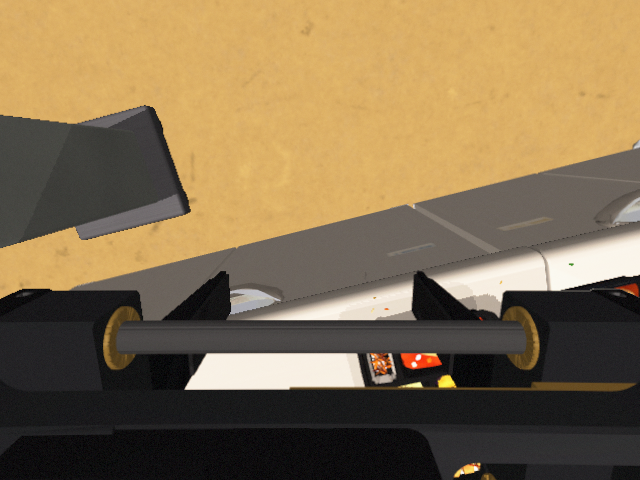

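```bash
cat >> h.py <<'E'
def ray(cam,uv,m=None):
    m=m or manip.camera_model(cam)
    K=np.array([[m['fx'],0,m['cx']],[0,m['fy'],m['cy']],[0,0,1]])
    p=cv2.undistortPoints(np.array(uv,float).reshape(-1,1,2),K,m['distortion']).reshape(-1,2)
    d=R.from_quat(m['attitude']).apply(np.c_[p,np.ones(len(p))])
    return np.array(m['position']),d
def onz(cam,uv,z,m=None):
    o,d=ray(cam,uv,m); return o+d*((z-o[2])/d[:,2])[:,None]
def proj(cam,P,m=None):
    m=m or manip.camera_model(cam)
    K=np.array([[m['fx'],0,m['cx']],[0,m['fy'],m['cy']],[0,0,1]])
    r=R.from_quat(m['attitude']).inv(); 
    return cv2.projectPoints(np.array(P,float).reshape(-1,1,3),r.as_rotvec(),r.apply(-np.array(m['position'])),K,m['distortion'])[0].reshape(-1,2)
E
python3 - <<'E'
from h import *
t=cv2.imread("pics/top0.png");s=cv2.imread("pics/scene0.png")
cv2.imwrite("pics/topc1.png",cv2.resize(t[145:305,340:480],None,fx=4,fy=4)[:600])
cv2.imwrite("pics/topc2.png",cv2.resize(t[195:295,180:370],None,fx=4,fy=4,interpolation=cv2.INTER_CUBIC))
cv2.imwrite("pics/scc.png",cv2.resize(s[240:390,350:540],None,fx=4,fy=4))
print(R.from_quat(manip.get_obs()['tcp_rot']).as_matrix().round(3))
for n,uv,z in(("stand",(403,258),.04),("key",(405,260),.08),("switch",(415,198),.071),("cover",(228,250),.0),("hous",(321,244),.06)):
    print(n,onz("top",[uv],z).round(3))
E
```

```text
[[ 0.245 -0.001 -0.969]
 [ 0.969 -0.002  0.245]
 [-0.002 -1.     0.   ]]
stand [[ 0.481 -0.058  0.04 ]]
key [[ 0.472 -0.055  0.08 ]]
switch [[ 0.624 -0.086  0.071]]
cover [[0.51  0.376 0.   ]]
hous [[0.515 0.143 0.06 ]]
```

View pics/topc1.png

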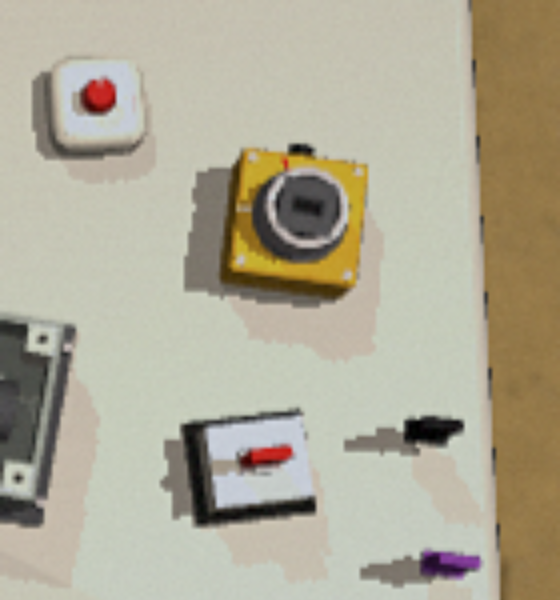

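View pics/scc.png

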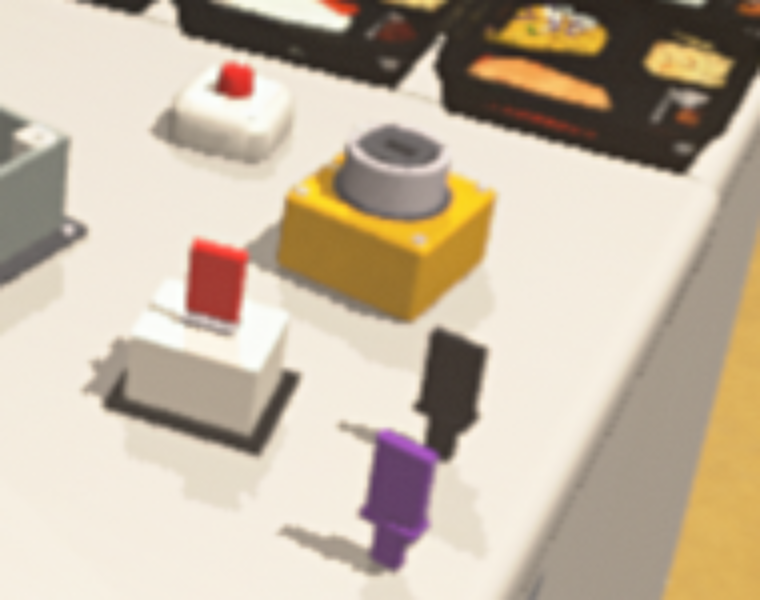

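View pics/topc2.png

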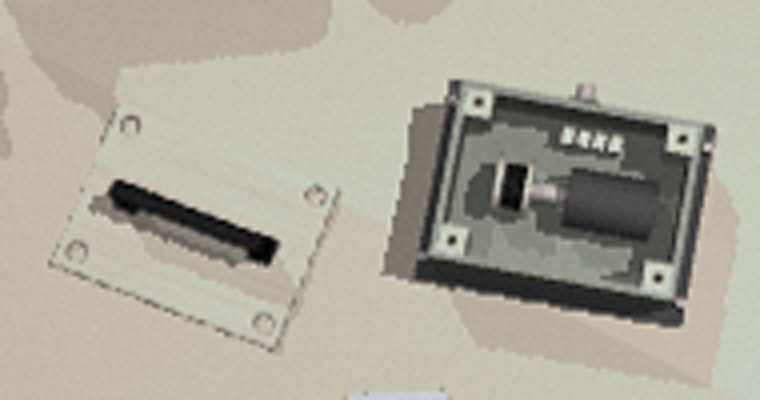

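```bash
cat >> h.py <<'E'
def tri(a,b):
    (o1,d1),(o2,d2)=a,b; d1=d1/np.linalg.norm(d1); d2=d2/np.linalg.norm(d2)
    A=np.c_[d1,-d2]; t=np.linalg.lstsq(A,o2-o1,rcond=None)[0]
    p,q=o1+t[0]*d1,o2+t[1]*d2; return (p+q)/2,np.linalg.norm(p-q)
def rem(pos,ang,o=None):
    """pos = TCP target; ang = world direction (rad) of tool x, tool pointing down. prints shift/turn in tool axes"""
    o=o or manip.get_obs(); T=R.from_quat(o['tcp_rot'])
    x=np.array([np.cos(ang),np.sin(ang),0]);y=np.array([0,0,-1.]);
    G=R.from_matrix(np.c_[x,y,np.cross(x,y)])
    print("shift",T.inv().apply(np.array(pos)-o['position']).round(4),"turn",(T.inv()*G).as_rotvec().round(4),
     "at",o['position'].round(4),"tx ang",round(float(np.arctan2(*T.as_matrix()[[1,0],0])),4),"t",round(o['time_s'],2),"F",o['contact_force'].round(1),"gap",round(o['finger_gap'],4))
E
python3 - <<'E'
from h import *
t=cv2.imread("pics/top0.png");s=cv2.imread("pics/scene0.png")
def red(im,x0,y0,x1,y1):
    h=cv2.cvtColor(im,cv2.COLOR_BGR2HSV); m=((h[...,0]<8)|(h[...,0]>172))&(h[...,1]>150)&(h[...,2]>80)
    k=np.zeros_like(m);k[y0:y1,x0:x1]=m[y0:y1,x0:x1]
    c=cv2.findNonZero(k.astype(np.uint8)); return cv2.minAreaRect(c),c.reshape(-1,2).mean(0),len(c)
print(red(t,390,245,425,275));print(red(s,385,290,425,325))
a=red(t,390,245,425,275)[1];b=red(s,385,290,425,325)[1]
o1,d1=ray("top",[a]);o2,d2=ray("scene",[b]);print(tri((o1,d1[0]),(o2,d2[0])))
# key guess
for z in(.06,.07,.082):print(z,onz("top",[a],z))
# corners stand top
st=np.array([[204,422],[302,414],[313,497],[210,513]])/4+[340,145]
P=onz("top",st,.04);print("stand",P.mean(0),np.degrees(np.arctan2(*(P[1]-P[0])[[1,0]])),np.linalg.norm(np.diff(P,axis=0),axis=1))
ho=np.array([[479,102],[683,138],[658,277],[452,240]])/4+[180,195]
P=onz("top",ho,.06);print("hous",P.mean(0),np.degrees(np.arctan2(*(P[1]-P[0])[[1,0]])),np.linalg.norm(np.diff(P,axis=0),axis=1))
ho=np.array([[130,126],[316,195],[264,322],[77,250]])/4+[180,195]
P=onz("top",ho,.004);print("cover",P.mean(0),np.degrees(np.arctan2(*(P[1]-P[0])[[1,0]])),np.linalg.norm(np.diff(P,axis=0),axis=1))
P=onz("top",np.array([[[293,193],[323,218]],[[325,193],[293,218]]]).reshape(-1,2)/4+[340,145],.071);print("cyl slot",P.mean(0),P)
P=onz("top",np.array([[307,213]])/4+[340,145],.071);print(P)
P=onz("top",np.array([[245,150],[368,165],[357,286],[225,277]])/4+[340,145],.045);print("sw",P.mean(0),P)
E
```

```text
(((407.10809326171875, 258.1486511230469), (2.959181785583496, 10.028338432312012), 80.53767395019531), array([407.09677419, 258.22580645]), 31)
(((403.3918762207031, 309.6486511230469), (13.151918411254883, 17.5906925201416), 9.462322235107422), array([403.60550459, 309.62385321]), 218)
(array([ 0.47738569, -0.06194222,  0.06497038]), np.float64(0.0026117259203765186))
0.06 [[ 0.47860244 -0.06401981  0.06      ]]
0.07 [[ 0.47747597 -0.06218017  0.07      ]]
0.082 [[ 0.47612419 -0.05997259  0.082     ]]
stand [ 0.47571608 -0.06070812  0.04      ] -85.78197107346872 [0.06059218 0.05132986 0.06394337]
hous [0.51915825 0.14049905 0.06      ] -100.58851298175412 [0.12562383 0.08605227 0.12560951]
cover [0.50757177 0.37273721 0.004     ] -110.90463290116205 [0.12600877 0.08578378 0.12611389]
cyl slot [ 0.6283933  -0.09180838  0.071     ] [[ 0.63623574 -0.08264454  0.071     ]
 [ 0.62055279 -0.10034409  0.071     ]
 [ 0.63611432 -0.10218205  0.071     ]
 [ 0.62067034 -0.08206284  0.071     ]]
[[ 0.62372414 -0.09071222  0.071     ]]
sw [ 0.62585459 -0.09084996  0.045     ] [[ 0.67019652 -0.05888883  0.045     ]
 [ 0.66013331 -0.13541641  0.045     ]
 [ 0.58343066 -0.12530552  0.045     ]
 [ 0.58965786 -0.04378906  0.045     ]]
```

```bash
python3 - <<'E'
from h import *
o=manip.get_obs();T=R.from_quat(o['tcp_rot']);m=manip.camera_model("wrist")
print((T.inv()*R.from_quat(m['attitude'])).as_matrix().round(3),T.inv().apply(m['position']-o['position']))
for y in(-.011,0,.05,.1,.15,.2):print(y,proj("wrist",o['position']+T.apply([0,y,0])).round(0))
rem([.476,-.061,.21],.07)
rem([.40,.30,.22],.7)
E
```

```text
[[ 1.    -0.     0.001]
 [-0.001 -0.252  0.968]
 [ 0.    -0.968 -0.252]] [-0.00035986 -0.16280899  0.07018364]
-0.011 [[321. 307.]]
0 [[321. 297.]]
0.05 [[321. 266.]]
0.1 [[321. 246.]]
0.15 [[321. 232.]]
0.2 [[321. 221.]]
shift [-0.5919  0.0126 -0.4764] turn [ 9.000e-04  1.253e+00 -1.500e-03] at [0.1593 0.6297 0.2217] tx ang 1.323 t 0.15 F [-0.   0.1  1.1] gap 0.0953
shift [-0.2606  0.002  -0.3142] turn [ 4.00e-04  6.23e-01 -1.60e-03] at [0.1593 0.6297 0.2217] tx ang 1.323 t 0.15 F [-0.   0.1  1.1] gap 0.0953
```

>>> {"op": "arm_command", "data": {
  "increments": [
    [-0.031,0,-0.025,0,0.07,0],
    [-0.062,0,-0.05,0,0.14,0],
    [-0.093,0,-0.075,0,0.21,0],
    [-0.124,0,-0.1,0,0.28,0],
    [-0.155,0,-0.125,0,0.35,0]
  ]
}}

```text
time_s: 0.57
position: [0.2428, 0.4474, 0.2221]
tcp_rot: [0.626, 0.33, -0.33, -0.625]
contact_force: [0.6, 0.4, 0.6]
finger_gap: 0.0949
```

```bash
python3 -c "
from h import *
rem([.476,-.061,.20],.07)"
```

```text
shift [-0.2877  0.0224 -0.4797] turn [ 4.000e-04  9.004e-01 -5.000e-04] at [0.2428 0.4474 0.2221] tx ang 0.9704 t 0.57 F [0.6 0.4 0.6] gap 0.0949
```

>>> {"op": "arm_command", "data": {
  "increments": [
    [-0.02,0.002,-0.035,0,0.07,0],
    [-0.04,0.004,-0.07,0,0.14,0],
    [-0.06,0.006,-0.105,0,0.21,0],
    [-0.08,0.008,-0.14,0,0.28,0],
    [-0.1,0.01,-0.175,0,0.35,0]
  ]
}}

```text
time_s: 0.98
position: [0.3311, 0.2662, 0.2124]
tcp_rot: [-0.673, -0.216, 0.216, 0.673]
contact_force: [0.7, 0.7, -0.2]
finger_gap: 0.0953
```

```bash
python3 -c "
from h import *
rem([.476,-.061,.20],.07)"
```

```text
shift [-0.0723  0.0124 -0.3505] turn [0.000e+00 5.502e-01 3.000e-04] at [0.3311 0.2662 0.2124] tx ang 0.6202 t 0.98 F [ 0.7  0.7 -0.2] gap 0.0953
```

>>> {"op": "arm_command", "data": {
  "increments": [
    [-0.008,0.002,-0.038,0,0.07,0],
    [-0.016,0.004,-0.076,0,0.14,0],
    [-0.024,0.006,-0.114,0,0.21,0],
    [-0.032,0.008,-0.152,0,0.28,0],
    [-0.04,0.01,-0.19,0,0.35,0]
  ]
}}

```text
time_s: 1.4
position: [0.4095, 0.0885, 0.2025]
tcp_rot: [-0.701, -0.095, 0.095, 0.701]
contact_force: [0.4, -0.1, 0.2]
finger_gap: 0.0953
```

```bash
python3 -c "
from h import *
rem([.476,-.061,.20],.07)"
```

```text
shift [ 0.0243  0.0026 -0.1618] turn [-0.      0.1994  0.0007] at [0.4095 0.0885 0.2025] tx ang 0.2694 t 1.4 F [ 0.4 -0.1  0.2] gap 0.0953
```

>>> {"op": "arm_command", "data": {
  "increments": [
    [0.005,0.0,-0.034,0,0.04,0],
    [0.01,0.001,-0.068,0,0.08,0],
    [0.015,0.002,-0.102,0,0.12,0],
    [0.02,0.002,-0.136,0,0.16,0],
    [0.024,0.002,-0.162,0,0.2,0]
  ]
}}

```text
time_s: 1.82
position: [0.4765, -0.0615, 0.2004]
tcp_rot: [0.707, 0.024, -0.025, -0.707]
contact_force: [-0.6, 0.3, -0.5]
finger_gap: 0.0951
```

```bash
python3 -c "
from h import *
rem([.476,-.061,.20],.07)
m=manip.camera_model('wrist');np.save('m1.npy',m,allow_pickle=True)
im=manip.capture('wrist');cv2.imwrite('pics/w1.png',im)
rem([.476,-.061,.20],.07)"
```

```text
shift [-0.0005  0.0004  0.0006] turn [ 0.0003 -0.0006 -0.0002] at [ 0.4765 -0.0615  0.2004] tx ang 0.0694 t 1.82 F [-0.6  0.3 -0.5] gap 0.0951
shift [-0.0016  0.0005  0.0035] turn [ 0.003  -0.0041  0.0007] at [ 0.4779 -0.0643  0.2005] tx ang 0.0659 t 1.87 F [-0.4 -1.   1. ] gap 0.0953
```

View pics/w1.png

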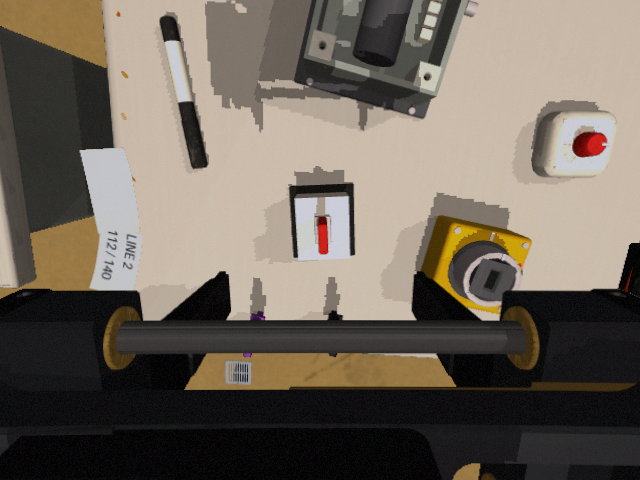

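```bash
python3 - <<'E'
from h import *
im=cv2.imread("pics/w1.png")
cv2.imwrite("pics/w1a.png",cv2.resize(im[175:275,280:370],None,fx=6,fy=6,interpolation=cv2.INTER_CUBIC))
cv2.imwrite("pics/w1b.png",cv2.resize(im[205:320,420:540],None,fx=5,fy=5,interpolation=cv2.INTER_CUBIC))
E
```

```text
(no output)
```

View pics/w1a.png

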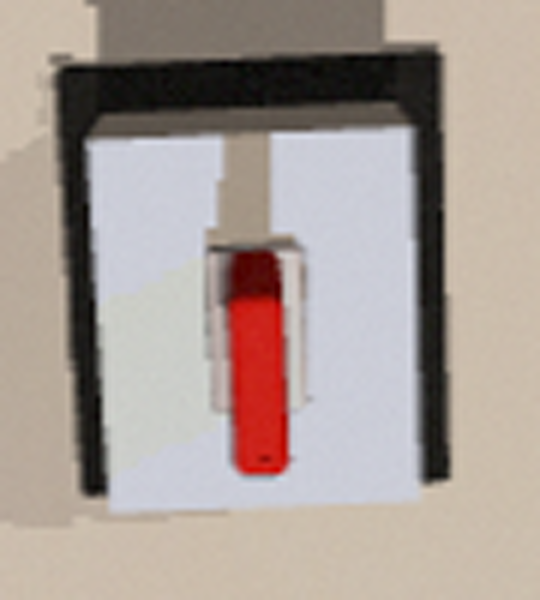

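View pics/w1b.png

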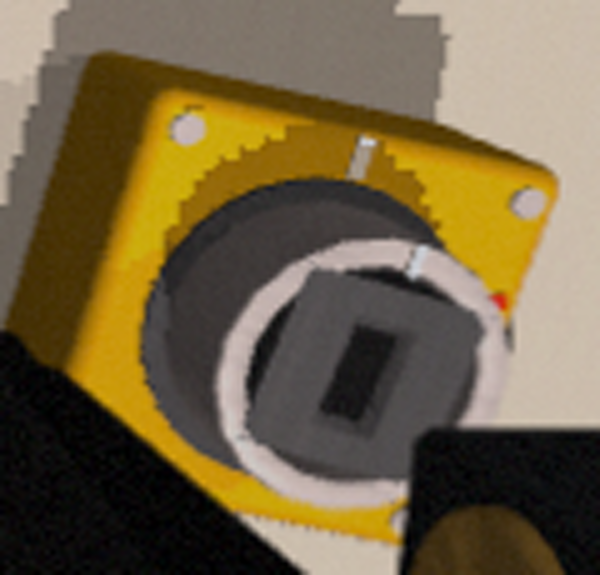

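```bash
python3 - <<'E'
from h import *
m=np.load('m1.npy',allow_pickle=True).item()
def f(n,pts,s,off,z):
    P=onz("wrist",np.array(pts)/s+off,z,m);e=P[2]+P[3]-P[0]-P[1]
    print(n,P.mean(0).round(4),"ydir",round(np.degrees(np.arctan2(-e[1],-e[0])),1),np.linalg.norm(np.diff(P,axis=0),axis=1).round(4))
A=(280,175);B=(420,205)
f("key",[(230,295),(280,295),(288,474),(236,474)],6,A,.082)
f("keyrest lower -2mm",[(230,295),(280,295),(288,474),(236,474)],6,A,.080)
f("shoulder",[(207,245),(302,245),(307,408),(213,408)],6,A,.045)
f("stand",[(86,138),(412,126),(422,498),(108,512)],6,A,.04)
f("slot",[(358,324),(404,330),(365,420),(321,410)],5,B,.071)
f("slot-2",[(358,324),(404,330),(365,420),(321,410)],5,B,.069)
f("chamfer",[(352,316),(412,322),(370,440),(318,415)],5,B,.071)
P=onz("wrist",np.array([(416,262)])/5+B,.071,m);print(P)
f("sw",[(160,95),(557,185),(557,185),(160,95)],5,B,.045)
P=onz("wrist",np.array([(187,129),(528,202)])/5+B,.045,m);print(P,np.degrees(np.arctan2(*(P[0]-P[1])[[1,0]])))
# ring ellipse
P=onz("wrist",np.array([(365,240),(218,390),(365,507),(508,350)])/5+B,.071,m);print("ring",P, (P[0]+P[2])/2,(P[1]+P[3])/2)
E
```

```text
key [ 0.4786 -0.0606  0.082 ] ydir 96.3 [0.0068 0.0255 0.0073]
keyrest lower -2mm [ 0.4787 -0.061   0.08  ] ydir 96.3 [0.0069 0.0257 0.0073]
shoulder [ 0.4787 -0.0604  0.045 ] ydir 96.0 [0.0146 0.0259 0.0147]
stand [ 0.4787 -0.0607  0.04  ] ydir 96.5 [0.0502 0.0598 0.0506]
slot [ 0.6306 -0.0892  0.071 ] ydir 78.2 [0.0082 0.0175 0.0082]
slot-2 [ 0.6317 -0.0898  0.069 ] ydir 78.2 [0.0083 0.0177 0.0082]
chamfer [ 0.6308 -0.0896  0.071 ] ydir 82.4 [0.0106 0.0226 0.0108]
[[ 0.63602715 -0.06860158  0.071     ]]
sw [ 0.6355 -0.0528  0.045 ] ydir -180.0 [0.0771 0.     0.0771]
[[ 0.60343797 -0.05291377  0.045     ]
 [ 0.66898393 -0.0624102   0.045     ]] 171.75623218940942
ring [[ 0.62651711 -0.06528527  0.071     ]
 [ 0.60602399 -0.09446266  0.071     ]
 [ 0.63605102 -0.11479276  0.071     ]
 [ 0.65517557 -0.08343109  0.071     ]] [ 0.63128407 -0.09003902  0.071     ] [ 0.63059978 -0.08894687  0.071     ]
```

```bash
python3 -c "
from h import *
rem([.4787,-.0607,.058],.112)"
```

```text
shift [0.001  0.1425 0.004 ] turn [ 0.003  -0.0461  0.0006] at [ 0.4779 -0.0643  0.2005] tx ang 0.0659 t 1.87 F [-0.4 -1.   1. ] gap 0.0953
```

>>> {"op": "arm_command", "data": {
  "increments": [
    [0.001,0.02,0.004,0.0,-0.02,0],
    [0.001,0.05,0.004,0.0,-0.045,0],
    [0.001,0.08,0.004,0.0,-0.045,0],
    [0.001,0.1,0.004,0.0,-0.045,0],
    [0.001,0.1,0.004,0.0,-0.045,0]
  ],
  "jaw": 0.5
}}

```text
time_s: 2.28
position: [0.4728, -0.054, 0.0952]
tcp_rot: [-0.705, -0.038, 0.045, 0.707]
contact_force: [-0.6, 0.2, 0.7]
finger_gap: 0.0671
```

```bash
python3 -c "
from h import *
rem([.4787,-.0607,.058],.112)"
```

```text
shift [ 0.0055  0.0371 -0.0075] turn [-0.0034  0.0062 -0.0097] at [ 0.4728 -0.054   0.0952] tx ang 0.1182 t 2.28 F [-0.6  0.2  0.7] gap 0.0671
```

>>> {"op": "arm_command", "data": {
  "increments": [
    [0,0,0,0,0,0],
    [0,0,0,0,0,0],
    [0,0,0,0,0,0],
    [0,0,0,0,0,0],
    [0,0,0,0,0,0]
  ]
}}

```text
time_s: 2.7
position: [0.4779, -0.0552, 0.1022]
tcp_rot: [0.706, 0.043, -0.041, -0.706]
contact_force: [-0.2, 0.6, 0.3]
finger_gap: 0.048
```

```bash
python3 -c "
from h import *
rem([.4787,-.0607,.058],.112)"
```

```text
shift [ 0.0001  0.0442 -0.0055] turn [0.0009 0.0061 0.0027] at [ 0.4779 -0.0552  0.1022] tx ang 0.1181 t 2.7 F [-0.2  0.6  0.3] gap 0.048
```

>>> {"op": "arm_command", "data": {
  "increments": [
    [0.0,0.006,-0.0055,0,0.0,0],
    [0,0.016,-0.0055,0,0,0],
    [0,0.026,-0.0055,0,0,0],
    [0,0.034,-0.0055,0,0,0],
    [0,0.034,-0.0055,0,0,0]
  ]
}}

```text
time_s: 3.12
position: [0.4753, -0.0601, 0.0635]
tcp_rot: [-0.705, -0.04, 0.043, 0.706]
contact_force: [-0.0, 0.0, -0.1]
finger_gap: 0.0477
```

>>> {"op": "arm_command", "data": {
  "increments": [
    [0,0.005,0,0,0,0],
    [0,0.01,0,0,0,0],
    [0,0.01,0,0,0,0],
    [0,0.01,0,0,0,0],
    [0,0.01,0,0,0,0]
  ]
}}

```text
time_s: 3.53
position: [0.4778, -0.0606, 0.0569]
tcp_rot: [0.706, 0.042, -0.042, -0.706]
contact_force: [0.4, 0.3, -0.5]
finger_gap: 0.0476
```

```bash
python3 -c "
from h import *
rem([.4787,-.0607,.058],.112)
im=manip.capture('wrist');cv2.imwrite('pics/w2.png',im)"
```

```text
shift [ 0.0009 -0.0011 -0.0003] turn [0.0002 0.0061 0.0005] at [ 0.4778 -0.0606  0.0569] tx ang 0.1181 t 3.53 F [ 0.4  0.3 -0.5] gap 0.0476
```

View pics/w2.png

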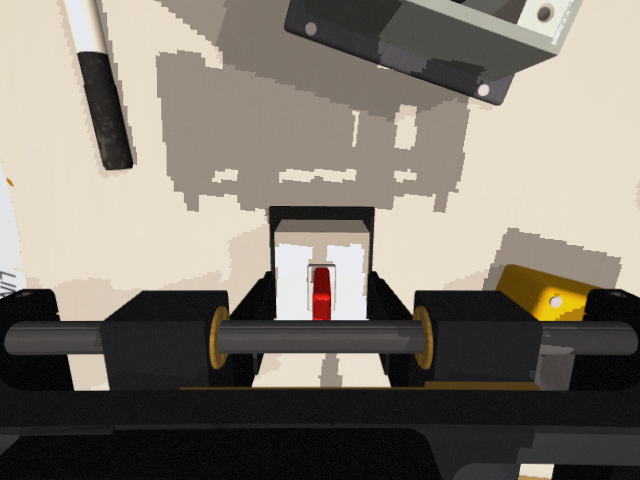

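>>> {"op": "arm_command", "data": {
  "increments": [
    [0.001,-0.001,0,0,0,0],
    [0.001,-0.001,0,0,0,0],
    [0.001,-0.001,0,0,0,0],
    [0.001,-0.001,0,0,0,0],
    [0.001,-0.001,0,0,0,0]
  ],
  "jaw": 1,
  "force": 30
}}

```text
time_s: 4.0
position: [0.4785, -0.0604, 0.0578]
tcp_rot: [0.706, 0.042, -0.042, -0.706]
contact_force: [0.8, 0.7, -0.9]
finger_gap: 0.0194
```

>>> {"op": "arm_command", "data": {
  "increments": [
    [0,0,0,0,0,0],
    [0,0,0,0,0,0],
    [0,0,0,0,0,0],
    [0,0,0,0,0,0],
    [0,0,0,0,0,0]
  ]
}}

```text
time_s: 4.42
position: [0.4784, -0.0604, 0.0576]
tcp_rot: [0.706, 0.042, -0.042, -0.706]
contact_force: [-0.4, -0.0, -0.2]
finger_gap: 0.0079
```

```bash
python3 -c "
from h import *
rem([.4787,-.0607,.12],.112)"
```

```text
shift [ 0.0002 -0.0624 -0.0003] turn [-0.      0.006  -0.0001] at [ 0.4784 -0.0604  0.0576] tx ang 0.118 t 4.42 F [-0.4 -0.  -0.2] gap 0.0079
```

>>> {"op": "arm_command", "data": {
  "increments": [
    [0,-0.01,0,0,0,0],
    [0,-0.03,0,0,0,0],
    [0,-0.05,0,0,0,0],
    [0,-0.07,0,0,0,0],
    [0,-0.085,0,0,0,0]
  ]
}}

```text
time_s: 4.83
position: [0.4791, -0.0605, 0.1452]
tcp_rot: [0.706, 0.042, -0.041, -0.706]
contact_force: [-0.4, 0.6, -0.0]
finger_gap: 0.0078
```

```bash
python3 -c "
from h import *
rem([.6308,-.0895,.135],-.216)"
```

```text
shift [ 0.1472  0.0106 -0.0466] turn [0.0004 0.334  0.0023] at [ 0.4791 -0.0605  0.1452] tx ang 0.118 t 4.83 F [-0.4  0.6 -0. ] gap 0.0078
```

>>> {"op": "arm_command", "data": {
  "increments": [
    [0.03,0.002,-0.009,0,0.07,0],
    [0.06,0.004,-0.018,0,0.14,0],
    [0.09,0.006,-0.028,0,0.21,0],
    [0.12,0.008,-0.038,0,0.28,0],
    [0.147,0.008,-0.0465,0,0.334,0]
  ]
}}

```text
time_s: 5.25
position: [0.6314, -0.0896, 0.1349]
tcp_rot: [0.703, -0.077, 0.077, -0.703]
contact_force: [0.7, -0.3, -0.6]
finger_gap: 0.0077
```

>>> {"op": "arm_command", "data": {
  "increments": [
    [0,0,0,0,0,0],
    [0,0,0,0,0,0],
    [0,0,0,0,0,0],
    [0,0,0,0,0,0],
    [0,0,0,0,0,0]
  ]
}}

```text
time_s: 5.67
position: [0.629, -0.089, 0.135]
tcp_rot: [-0.703, 0.076, -0.076, 0.703]
contact_force: [-0.9, -0.3, -1.4]
finger_gap: 0.0081
```

```bash
python3 -c "
from h import *
rem([.6308,-.0895,.135],-.216)
np.save('m2.npy',manip.camera_model('wrist'),allow_pickle=True)
im=manip.capture('wrist');cv2.imwrite('pics/w3.png',im)
cv2.imwrite('pics/w3c.png',cv2.resize(im[200:370,220:420],None,fx=4,fy=4,interpolation=cv2.INTER_CUBIC)[:600])
rem([.6308,-.0895,.135],-.216)
s=manip.capture('scene');cv2.imwrite('pics/s3.png',cv2.resize(s[230:330,390:510],None,fx=6,fy=6,interpolation=cv2.INTER_CUBIC))"
```

```text
shift [ 0.0019 -0.     -0.0001] turn [-0.      0.0003 -0.0001] at [ 0.629 -0.089  0.135] tx ang -0.2157 t 5.67 F [-0.9 -0.3 -1.4] gap 0.0081
shift [ 0.0017  0.0001 -0.0001] turn [0.     0.0003 0.0002] at [ 0.6291 -0.089   0.1351] tx ang -0.2157 t 5.72 F [-0.1  0.3 -0.7] gap 0.0079
```

View pics/w3c.png

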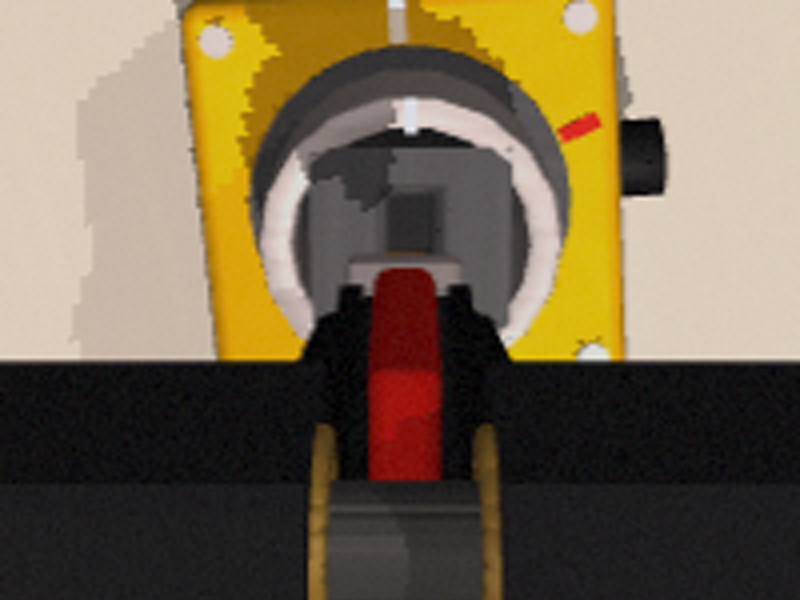

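View pics/s3.png

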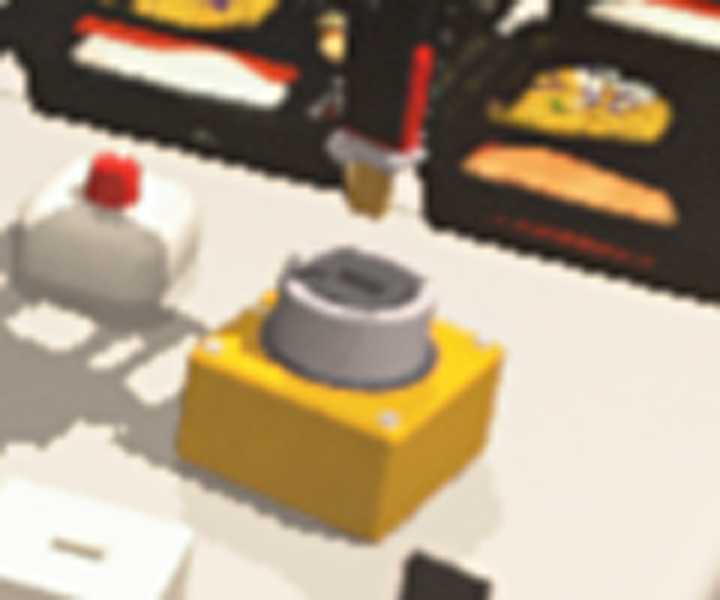

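```bash
python3 - <<'E'
from h import *
m=np.load('m2.npy',allow_pickle=True).item();o=manip.get_obs();T=R.from_quat(o['tcp_rot'])
def f(n,pts,z):
    P=onz("wrist",np.array(pts)/4+[220,200],z,m);print(n,T.inv().apply(P-o['position']).round(4).tolist())
f("slot front corners",[(389,193),(434,193),(411,193),(411,187)],.071)
f("slot lower",[(388,250),(435,250)],.071)
f("chamfer",[(380,187),(444,187)],.071)
f("pointer tip",[(411,98),(411,132)],.071)
f("ring l/r",[(261,235),(559,235)],.071)
# key shoulder top z = tip+27 ; tip = tcp-.0396
f("shoulder",[(350,262),(460,262)],o['position'][2]-.0396+.022)
f("bow front",[(376,272),(435,272)],o['position'][2]-.0396+.03)
f("bow top",[(370,370),(440,370)],o['position'][2]-.0396+.064)
E
```

```text
slot front corners [[-0.0023, 0.0641, 0.0081], [0.0053, 0.0641, 0.0081], [0.0014, 0.0641, 0.0081], [0.0014, 0.0641, 0.0092]]
slot lower [[-0.0025, 0.0641, -0.0019], [0.0055, 0.0641, -0.0019]]
chamfer [[-0.0038, 0.0641, 0.0092], [0.0069, 0.0641, 0.0092]]
pointer tip [[0.0014, 0.0641, 0.0244], [0.0014, 0.0641, 0.0186]]
ring l/r [[-0.024, 0.0641, 0.0007], [0.0265, 0.0641, 0.0007]]
shoulder [[-0.0071, 0.0176, 0.0111], [0.0078, 0.0176, 0.0111]]
bow front [[-0.0035, 0.0096, 0.0124], [0.0042, 0.0096, 0.0124]]
bow top [[-0.0034, -0.0244, 0.0128], [0.004, -0.0244, 0.0128]]
```

>>> {"op": "arm_command", "data": {
  "increments": [
    [0.0014,0.004,0,0,0,0],
    [0.0014,0.01,0,0,0,0],
    [0.0014,0.016,0,0,0,0],
    [0.0014,0.019,0,0,0,0],
    [0.0014,0.019,0,0,0,0]
  ]
}}

```text
time_s: 6.18
position: [0.6303, -0.0893, 0.1138]
tcp_rot: [-0.703, 0.077, -0.075, 0.703]
contact_force: [-1.1, 0.7, -0.6]
finger_gap: 0.0081
```

>>> {"op": "arm_command", "data": {
  "increments": [
    [0,0.002,0,0,0,0],
    [0,0.004,0,0,0,0],
    [0,0.006,0,0,0,0],
    [0,0.008,0,0,0,0],
    [0,0.01,0,0,0,0]
  ]
}}

```text
time_s: 6.6
position: [0.6319, -0.0897, 0.1078]
tcp_rot: [0.703, -0.076, 0.076, -0.703]
contact_force: [-5.2, 1.1, 15.5]
finger_gap: 0.008
```

```bash
python3 -c "
from h import *
rem([.6305,-.0894,.0886],-.216);print(manip.get_obs()['ft_torque'])"
```

```text
shift [-0.0014  0.0192  0.    ] turn [0.0001 0.     0.0008] at [ 0.6319 -0.0897  0.1078] tx ang -0.216 t 6.6 F [-5.2  1.1 15.5] gap 0.008
[0.151933   1.21577799 0.0032389 ]
```

>>> {"op": "arm_command", "data": {
  "increments": [
    [-0.0007,-0.002,0,0,0,0],
    [-0.0014,-0.003,0,0,0,0],
    [-0.0014,-0.003,0,0,0,0],
    [-0.0014,-0.003,0,0,0,0],
    [-0.0014,-0.003,0,0,0,0]
  ]
}}

```text
time_s: 7.02
position: [0.6297, -0.0893, 0.1082]
tcp_rot: [-0.703, 0.076, -0.076, 0.703]
contact_force: [-0.1, 0.5, -0.3]
finger_gap: 0.0077
```

```bash
python3 -c "
from h import *
rem([.6305,-.0894,.0886],-.216);print(manip.get_obs()['ft_torque'])
np.save('m3.npy',manip.camera_model('wrist'),allow_pickle=True)
im=manip.capture('wrist')
cv2.imwrite('pics/w4c.png',cv2.resize(im[200:350,220:420],None,fx=4,fy=4,interpolation=cv2.INTER_CUBIC)[:600])
s=manip.capture('scene');cv2.imwrite('pics/s4.png',cv2.resize(s[230:330,390:510],None,fx=6,fy=6,interpolation=cv2.INTER_CUBIC))"
```

```text
shift [0.0008 0.0196 0.    ] turn [ 0.     -0.     -0.0006] at [ 0.6297 -0.0893  0.1082] tx ang -0.216 t 7.02 F [-0.1  0.5 -0.3] gap 0.0077
[-0.10526409  0.07111058 -0.00471037]
```

View pics/w4c.png

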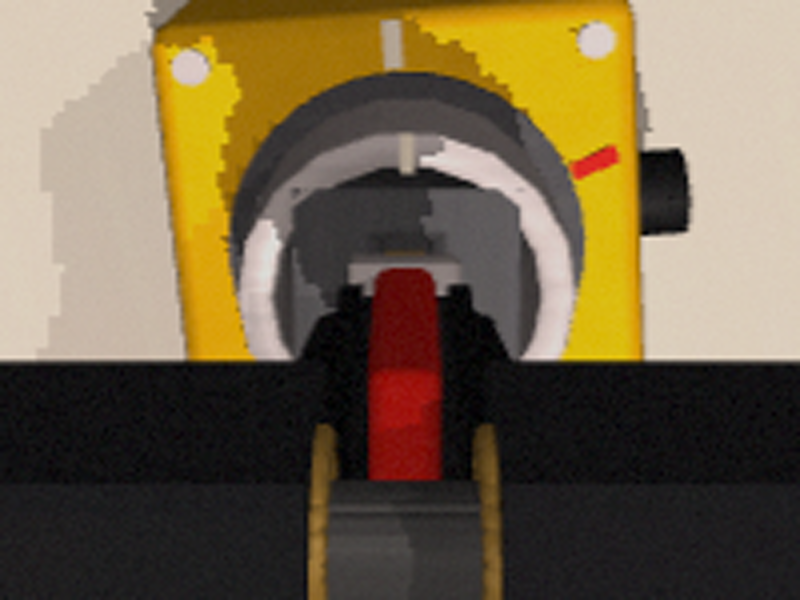

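View pics/s4.png

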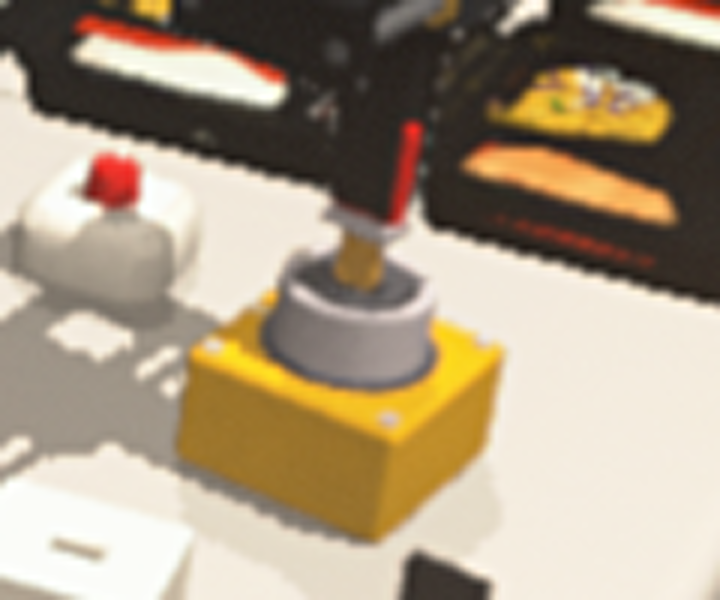

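```bash
python3 - <<'E'
from h import *
m=np.load('m3.npy',allow_pickle=True).item();o=manip.get_obs();T=R.from_quat(o['tcp_rot']);print(o['position'],o['contact_force'])
def f(n,pts,z):
    P=onz("wrist",np.array(pts)/4+[220,200],z,m);print(n,T.inv().apply(P-o['position']).round(4).tolist())
f("slot chamfer outer",[(371,234),(444,234)],.071)
f("pointer tip",[(407,135),(407,173)],.071)
f("ring l/r",[(239,290),(577,290)],.071)
f("plate l/r",[(292,250),(521,250)],.071)
f("shoulder",[(350,262),(460,262)],o['position'][2]-.0396+.022)
E
```

```text
[ 0.62975236 -0.08921553  0.10826251] [ 0.20741511  0.28654491 -0.40392948]
slot chamfer outer [[-0.0045, 0.0373, 0.009], [0.0064, 0.0373, 0.009]]
pointer tip [[0.0009, 0.0373, 0.0242], [0.0009, 0.0373, 0.0185]]
ring l/r [[-0.0245, 0.0373, 0.0002], [0.0266, 0.0372, 0.0002]]
plate l/r [[-0.0164, 0.0373, 0.0065], [0.018, 0.0373, 0.0065]]
shoulder [[-0.0069, 0.0176, 0.0111], [0.008, 0.0176, 0.0111]]
```

>>> {"op": "arm_command", "data": {
  "increments": [
    [0,0.001,0,0,0,0],
    [0,0.002,0,0,0,0],
    [0,0.003,0,0,0,0],
    [0,0.004,0,0,0,0],
    [0,0.005,0,0,0,0]
  ]
}}

```text
time_s: 7.53
position: [0.6299, -0.0893, 0.1034]
tcp_rot: [-0.703, 0.076, -0.076, 0.703]
contact_force: [0.0, 0.2, -0.8]
finger_gap: 0.008
```

```bash
python3 -c "
from h import *
rem([.6305,-.0894,.0886],-.216);print(manip.get_obs()['ft_torque'])"
```

```text
shift [0.0006 0.0148 0.    ] turn [ 0.     -0.     -0.0001] at [ 0.6299 -0.0893  0.1034] tx ang -0.216 t 7.53 F [ 0.   0.2 -0.8] gap 0.008
[-0.06963067  0.08043017 -0.04457899]
```

>>> {"op": "arm_command", "data": {
  "increments": [
    [0,0.003,0,0,0,0],
    [0,0.006,0,0,0,0],
    [0,0.009,0,0,0,0],
    [0,0.012,0,0,0,0],
    [0,0.0135,0,0,0,0]
  ]
}}

```text
time_s: 7.95
position: [0.6296, -0.0892, 0.0894]
tcp_rot: [-0.703, 0.077, -0.076, 0.703]
contact_force: [-0.1, 0.1, -0.8]
finger_gap: 0.0078
```

>>> {"op": "arm_command", "data": {
  "increments": [
    [0,0.001,0,0,0,0],
    [0,0.002,0,0,0,0],
    [0,0.003,0,0,0,0],
    [0,0.003,0,0,0,0],
    [0,0.003,0,0,0,0]
  ]
}}

```text
time_s: 8.37
position: [0.6299, -0.0893, 0.0886]
tcp_rot: [0.703, -0.076, 0.076, -0.703]
contact_force: [-5.0, 1.0, 6.5]
finger_gap: 0.008
```

```bash
python3 -c "
from h import *
rem([.6305,-.0894,.0886],-.216);print(manip.get_obs()['ft_torque'])
im=manip.capture('wrist')
cv2.imwrite('pics/w5c.png',cv2.resize(im[200:350,220:420],None,fx=4,fy=4,interpolation=cv2.INTER_CUBIC)[:600])
s=manip.capture('scene');cv2.imwrite('pics/s5.png',cv2.resize(s[230:330,390:510],None,fx=6,fy=6,interpolation=cv2.INTER_CUBIC))"
```

```text
shift [ 0.0007  0.     -0.    ] turn [ 0.0001  0.0001 -0.0007] at [ 0.6299 -0.0893  0.0886] tx ang -0.2159 t 8.37 F [-5.   1.   6.5] gap 0.008
[0.05499067 0.96405681 0.02931737]
```

View pics/w5c.png

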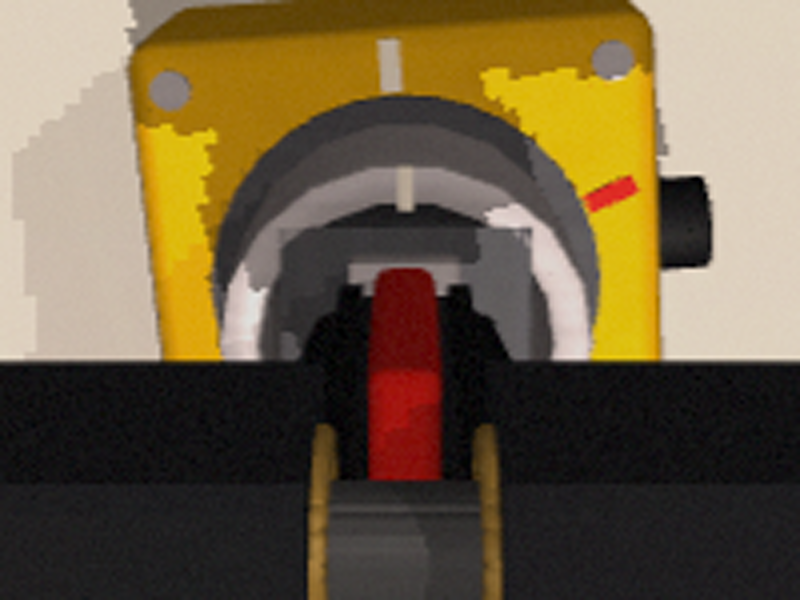

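View pics/s5.png

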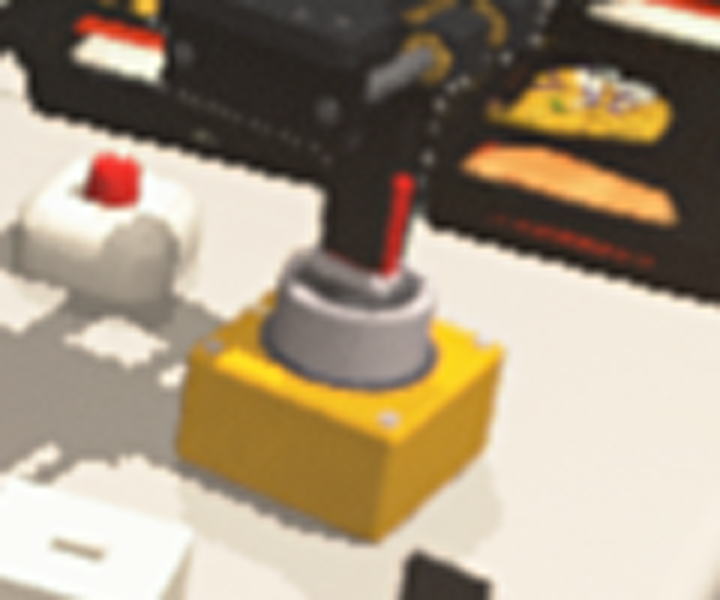

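>>> {"op": "arm_command", "data": {
  "increments": [
    [0.0003,-0.001,0,0,0.08,0],
    [0.0003,-0.001,0,0,0.16,0],
    [0.0003,-0.001,0,0,0.24,0],
    [0.0003,-0.001,0,0,0.32,0],
    [0.0003,-0.001,0,0,0.4,0]
  ],
  "force": 45
}}

```text
time_s: 8.88
position: [0.6302, -0.0892, 0.0887]
tcp_rot: [-0.673, 0.216, -0.216, 0.673]
contact_force: [-2.1, 0.5, 1.8]
finger_gap: 0.0078
```

>>> {"op": "arm_command", "data": {
  "increments": [
    [0,0,0,0,0.08,0],
    [0,0,0,0,0.16,0],
    [0,0,0,0,0.24,0],
    [0,0,0,0,0.32,0],
    [0,0,0,0,0.4,0]
  ]
}}

```text
time_s: 9.3
position: [0.6304, -0.0893, 0.0887]
tcp_rot: [-0.617, 0.345, -0.345, 0.617]
contact_force: [-1.5, 1.1, 1.6]
finger_gap: 0.0074
```

```bash
python3 -c "
from h import *
rem([.6305,-.0894,.0886],-.216-1.2);print(manip.get_obs()['ft_torque'],manip.get_obs()['joint_pos'])"
```

```text
shift [0.0002 0.0001 0.    ] turn [-2.000e-04  3.963e-01  1.000e-04] at [ 0.6304 -0.0893  0.0887] tx ang -1.0197 t 9.3 F [-1.5  1.1  1.6] gap 0.0074
[0.02082346 0.41408966 0.01131408] [-2.25001822e-01  2.09410958e-01  1.78910984e+00  6.99664585e-05
  1.14284323e+00  7.94656847e-01]
```

>>> {"op": "arm_command", "data": {
  "increments": [
    [0,0,0,0,0.06,0],
    [0,0,0,0,0.12,0],
    [0,0,0,0,0.18,0],
    [0,0,0,0,0.24,0],
    [0,0,0,0,0.3,0]
  ]
}}

```text
time_s: 9.72
position: [0.6304, -0.0894, 0.0887]
tcp_rot: [-0.559, 0.433, -0.433, 0.559]
contact_force: [-1.2, 0.1, 1.8]
finger_gap: 0.0078
```

```bash
python3 -c "
from h import *
rem([.6305,-.0894,.0886],-.216-1.2);print(manip.get_obs()['ft_torque'])"
```

```text
shift [0.0001 0.0001 0.    ] turn [-0.0004  0.0973  0.0003] at [ 0.6304 -0.0894  0.0887] tx ang -1.3187 t 9.72 F [-1.2  0.1  1.8] gap 0.0078
[-0.07577314  0.33994365  0.05771351]
```

>>> {"op": "arm_command", "data": {
  "increments": [
    [0,0,0,0,0.02,0],
    [0,0,0,0,0.05,0],
    [0,0,0,0,0.07,0],
    [0,0,0,0,0.09,0],
    [0,0,0,0,0.1,0]
  ]
}}

```text
time_s: 10.13
position: [0.6305, -0.0895, 0.0887]
tcp_rot: [-0.537, 0.46, -0.46, 0.537]
contact_force: [-1.8, 0.4, 3.4]
finger_gap: 0.008
```

```bash
python3 -c "
from h import *
rem([.6305,-.0894,.0886],-.216-1.2);print(manip.get_obs()['ft_torque'])"
```

```text
shift [-0.0001  0.0001  0.    ] turn [-0.0005 -0.0007  0.0003] at [ 0.6305 -0.0895  0.0887] tx ang -1.4167 t 10.13 F [-1.8  0.4  3.4] gap 0.008
[-0.00953554  0.43872024  0.12062754]
```

>>> {"op": "arm_command", "data": {
  "increments": [
    [0,0,0,0,0.02,0],
    [0,0,0,0,0.04,0],
    [0,0,0,0,0.06,0],
    [0,0,0,0,0.08,0],
    [0,0,0,0,0.08,0]
  ]
}}

```text
time_s: 10.55
position: [0.6305, -0.0895, 0.0887]
tcp_rot: [-0.518, 0.481, -0.481, 0.518]
contact_force: [-0.8, 0.3, 5.3]
finger_gap: 0.0077
```

```bash
python3 -c "
from h import *
rem([.6305,-.0894,.0886],-.216-1.2);print(manip.get_obs()['ft_torque'])"
```

```text
shift [-0.0001  0.0001 -0.    ] turn [-0.0006 -0.0812  0.0003] at [ 0.6305 -0.0895  0.0887] tx ang -1.4972 t 10.55 F [-0.8  0.3  5.3] gap 0.0077
[-0.10605137  0.47963203  0.05687356]
```

>>> {"op": "arm_command", "data": {
  "increments": [
    [0,0,0,0,0.02,0],
    [0,0,0,0,0.04,0],
    [0,0,0,0,0.06,0],
    [0,0,0,0,0.06,0],
    [0,0,0,0,0.06,0]
  ]
}}

```text
time_s: 10.97
position: [0.6305, -0.0894, 0.0886]
tcp_rot: [-0.504, 0.496, -0.497, 0.504]
contact_force: [-1.2, -0.7, 5.8]
finger_gap: 0.0076
```

```bash
python3 -c "
from h import *
rem([.6305,-.0894,.0886],-.216-1.2);print(manip.get_obs()['ft_torque'])
im=manip.capture('wrist')
cv2.imwrite('pics/w6c.png',cv2.resize(im[200:350,220:420],None,fx=4,fy=4,interpolation=cv2.INTER_CUBIC)[:600])"
```

```text
shift [-0.  0. -0.] turn [-0.0007 -0.14    0.0004] at [ 0.6305 -0.0894  0.0886] tx ang -1.556 t 10.97 F [-1.2 -0.7  5.8] gap 0.0076
[-0.07552547  0.51469675  0.11764566]
```

View pics/w6c.png

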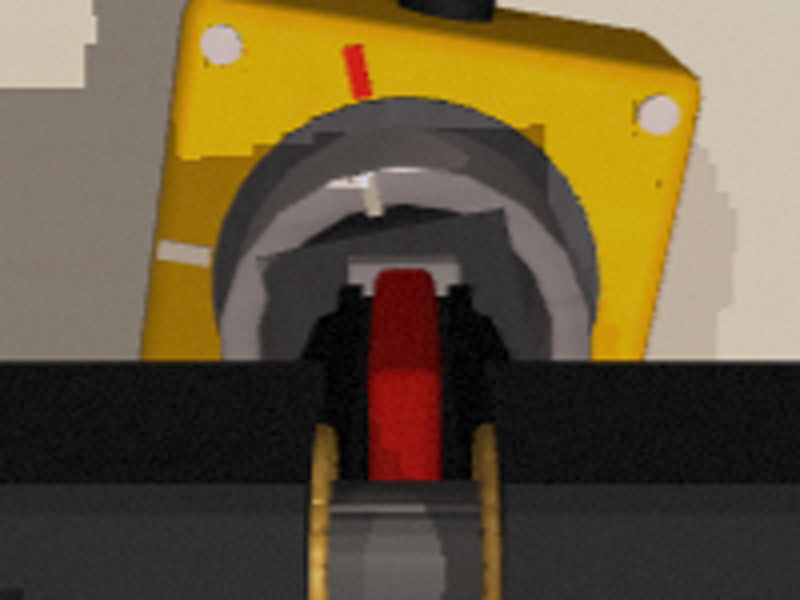

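>>> {"op": "arm_command", "data": {
  "increments": [
    [0,0,0,0,0.02,0],
    [0,0,0,0,0.04,0],
    [0,0,0,0,0.05,0],
    [0,0,0,0,0.05,0],
    [0,0,0,0,0.05,0]
  ]
}}

```text
time_s: 11.43
position: [0.6305, -0.0895, 0.0886]
tcp_rot: [0.491, -0.508, 0.509, -0.491]
contact_force: [-2.8, 0.0, 5.5]
finger_gap: 0.0078
```

```bash
python3 -c "
from h import *
rem([.6305,-.0894,.0886],-.216-1.2);print(manip.get_obs()['ft_torque'])
im=manip.capture('wrist')
cv2.imwrite('pics/w7c.png',cv2.resize(im[200:350,220:420],None,fx=4,fy=4,interpolation=cv2.INTER_CUBIC)[:600])"
```

```text
shift [-0.0001  0.     -0.    ] turn [-0.0007 -0.189   0.0006] at [ 0.6305 -0.0895  0.0886] tx ang -1.605 t 11.43 F [-2.8  0.   5.5] gap 0.0078
[-0.04958974  0.54145364  0.42559236]
```

View pics/w7c.png

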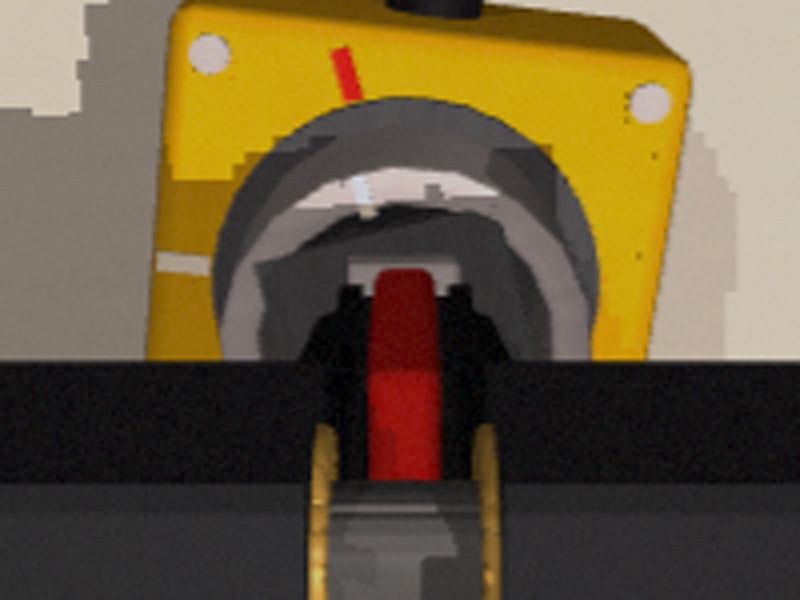

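>>> {"op": "arm_command", "data": {
  "increments": [
    [0,0,0,0,0.015,0],
    [0,0,0,0,0.03,0],
    [0,0,0,0,0.03,0],
    [0,0,0,0,0.03,0],
    [0,0,0,0,0.03,0]
  ]
}}

```text
time_s: 11.9
position: [0.6307, -0.0894, 0.0886]
tcp_rot: [0.483, -0.516, 0.516, -0.484]
contact_force: [0.0, -0.2, 5.7]
finger_gap: 0.0082
```

```bash
python3 -c "
from h import *
rem([.6305,-.0894,.0886],-.216-1.2);print(manip.get_obs()['ft_torque'])"
```

```text
shift [-0.     -0.     -0.0002] turn [-0.0011 -0.2196  0.0005] at [ 0.6307 -0.0894  0.0886] tx ang -1.6356 t 11.9 F [ 0.  -0.2  5.7] gap 0.0082
[-0.05736582  0.30818441  0.50043679]
```

>>> {"op": "arm_command", "data": {
  "increments": [
    [0,-0.001,0,0,-0.03,0],
    [0,-0.001,0,0,-0.05,0],
    [0,-0.001,0,0,-0.05,0],
    [0,-0.001,0,0,-0.05,0],
    [0,-0.001,0,0,-0.05,0]
  ]
}}

```text
time_s: 12.32
position: [0.6306, -0.0894, 0.0887]
tcp_rot: [0.496, -0.504, 0.504, -0.496]
contact_force: [4.2, -1.4, -2.2]
finger_gap: 0.0079
```

>>> {"op": "arm_command", "data": {
  "increments": [
    [0,0,0,0,0,0],
    [0,0,0,0,0,0],
    [0,0,0,0,0,0],
    [0,-0.002,0,0,0,0],
    [0,-0.01,0,0,0,0]
  ],
  "jaw": 0.55
}}

```text
time_s: 12.73
position: [0.6288, -0.089, 0.0977]
tcp_rot: [-0.497, 0.505, -0.503, 0.495]
contact_force: [0.5, 0.8, 0.4]
finger_gap: 0.0357
```

>>> {"op": "arm_command", "data": {
  "increments": [
    [0,-0.02,0,0,0,0],
    [0,-0.05,0,0,0,0],
    [0,-0.08,0,0,0,0],
    [0,-0.1,0,0,0,0],
    [0,-0.1,0,0,0,0]
  ]
}}

```text
time_s: 13.15
position: [0.6333, -0.09, 0.2068]
tcp_rot: [0.494, -0.5, 0.507, -0.498]
contact_force: [0.7, -0.7, 0.1]
finger_gap: 0.0427
```

```bash
python3 -c "
from h import *
rem([.6305,-.0894,.2],0);print(manip.get_obs()['joint_pos'])
np.save('m4.npy',manip.camera_model('wrist'),allow_pickle=True)
im=manip.capture('wrist')
cv2.imwrite('pics/w8.png',im)
cv2.imwrite('pics/w8c.png',cv2.resize(im[170:320,230:410],None,fx=4,fy=4,interpolation=cv2.INTER_CUBIC)[:600])"
```

```text
shift [-0.0005  0.0068 -0.0029] turn [-0.0067 -1.586   0.0104] at [ 0.6333 -0.09    0.2068] tx ang -1.5861 t 13.15 F [ 0.7 -0.7  0.1] gap 0.0427
[-2.25040496e-01  1.04795492e-01  1.69788426e+00  5.47347992e-05
  1.32781493e+00  1.36101418e+00]
```

View pics/w8c.png

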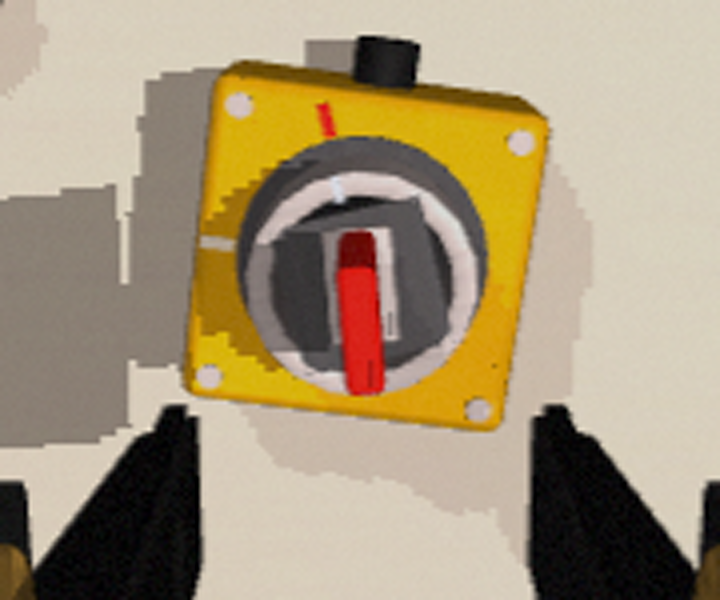

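```bash
python3 - <<'E'
from h import *
m=np.load('m4.npy',allow_pickle=True).item()
g=lambda p,z:onz("wrist",np.array(p)/4+[230,170],z,m)
S=g([(239,105),(520,142),(479,408),(208,377)],.045);c=S.mean(0)
ang=lambda v:np.degrees(np.arctan2(v[1],v[0]))
print("screw centre",c,ang(S[1]-S[0]),ang(S[2]-S[3]),ang(S[0]-S[3]),ang(S[1]-S[2]))
p=g([(338,190)],.071)[0];print("pointer ang",ang(p-c),np.linalg.norm(p-c))
q=g([(362,172),(362,395),(243,283),(478,283)],.071);print("ring",q,(q[0]+q[1])/2,(q[2]+q[3])/2)
r=g([(326,120)],.045)[0];w=g([(216,243)],.045)[0];print("red",ang(r-c),"white",ang(w-c))
E
```

```text
screw centre [ 0.62967694 -0.09008969  0.045     ] -98.37373903844517 -97.7362491729128 -8.597930191371216 -8.081320346060933
pointer ang 12.401168752812287 0.034189660475328225
ring [[ 0.65521215 -0.09058071  0.071     ]
 [ 0.60469834 -0.08980694  0.071     ]
 [ 0.63097233 -0.06400541  0.071     ]
 [ 0.63017177 -0.11574721  0.071     ]] [ 0.62995525 -0.09019382  0.071     ] [ 0.63057205 -0.08987631  0.071     ]
red 12.906542877836184 white 81.79304734572077
```

```bash
python3 -c "
from h import *
rem([.50,.35,.18],-.365)"
```

```text
shift [-0.4377  0.0221 -0.139 ] turn [-0.0052 -1.2211  0.0055] at [ 0.6321 -0.0897  0.2037] tx ang -1.5861 t 13.2 F [ 0.3 -0.4 -0.5] gap 0.0428
```

>>> {"op": "arm_command", "data": {
  "increments": [
    [-0.036,0,-0.011,0,-0.1,0],
    [-0.073,0,-0.023,0,-0.2,0],
    [-0.109,0,-0.035,0,-0.3,0],
    [-0.146,0,-0.046,0,-0.4,0],
    [-0.182,0,-0.058,0,-0.5,0]
  ]
}}

```text
time_s: 13.62
position: [0.5732, 0.0949, 0.1973]
tcp_rot: [0.607, -0.365, 0.363, -0.606]
contact_force: [-0.5, 0.1, -0.3]
finger_gap: 0.0431
```

```bash
python3 -c "
from h import *
rem([.50,.35,.18],-.365)"
```

```text
shift [-0.2596  0.0175  0.0552] turn [ 0.0021 -0.7167 -0.0022] at [0.5732 0.0949 0.1973] tx ang -1.0817 t 13.62 F [-0.5  0.1 -0.3] gap 0.0431
```

>>> {"op": "arm_command", "data": {
  "increments": [
    [-0.036,0.002,0.008,0,-0.1,0],
    [-0.073,0.004,0.015,0,-0.2,0],
    [-0.109,0.006,0.023,0,-0.3,0],
    [-0.146,0.008,0.031,0,-0.4,0],
    [-0.182,0.01,0.039,0,-0.5,0]
  ]
}}

```text
time_s: 14.03
position: [0.5228, 0.274, 0.1873]
tcp_rot: [0.678, -0.203, 0.202, -0.677]
contact_force: [1.4, -0.4, 0.5]
finger_gap: 0.0428
```

```bash
python3 -c "
from h import *
rem([.50,.35,.18],-.365)"
```

```text
shift [-0.0608  0.0073  0.051 ] turn [ 0.0022 -0.2161 -0.0019] at [0.5228 0.274  0.1873] tx ang -0.5811 t 14.03 F [ 1.4 -0.4  0.5] gap 0.0428
```

>>> {"op": "arm_command", "data": {
  "increments": [
    [-0.015,0.002,0.012,0,-0.06,0],
    [-0.03,0.004,0.025,0,-0.12,0],
    [-0.045,0.006,0.038,0,-0.18,0],
    [-0.061,0.007,0.051,0,-0.216,0],
    [-0.061,0.007,0.051,0,-0.216,0]
  ]
}}

```text
time_s: 14.45
position: [0.4998, 0.3511, 0.1799]
tcp_rot: [0.696, -0.13, 0.127, -0.695]
contact_force: [-0.2, -0.3, 0.7]
finger_gap: 0.0429
```

>>> {"op": "arm_command", "data": {
  "increments": [
    [0,0,0,0,0,0],
    [0,0,0,0,0,0],
    [0,0,0,0,0,0],
    [0,0,0,0,0,0],
    [0,0,0,0,0,0]
  ]
}}

```text
time_s: 14.87
position: [0.5024, 0.3482, 0.1822]
tcp_rot: [0.695, -0.131, 0.131, -0.695]
contact_force: [-0.6, -0.6, -0.1]
finger_gap: 0.0427
```

```bash
python3 -c "
from h import *
rem([.50,.35,.18],-.365)
np.save('m5.npy',manip.camera_model('wrist'),allow_pickle=True)
im=manip.capture('wrist')
cv2.imwrite('pics/w9.png',im)"
```

```text
shift [-0.0029  0.0022  0.0008] turn [ 0.0001 -0.0064  0.0001] at [0.5024 0.3482 0.1822] tx ang -0.3714 t 14.87 F [-0.6 -0.6 -0.1] gap 0.0427
```

View pics/w9.png

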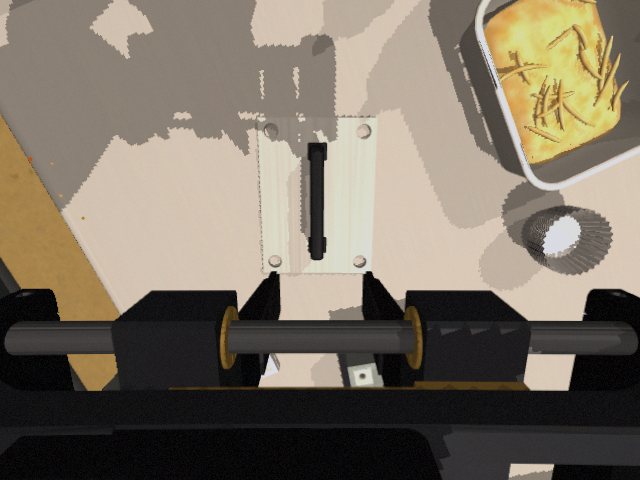

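```bash
python3 - <<'E'
from h import *
im=cv2.imread("pics/w9.png");c=cv2.resize(im[110:280,245:390],None,fx=4,fy=4,interpolation=cv2.INTER_CUBIC);cv2.imwrite("pics/w9c.png",c[:, :][:600]);cv2.imwrite("pics/w9d.png",c[80:])
E
```

```text
(no output)
```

View pics/w9c.png

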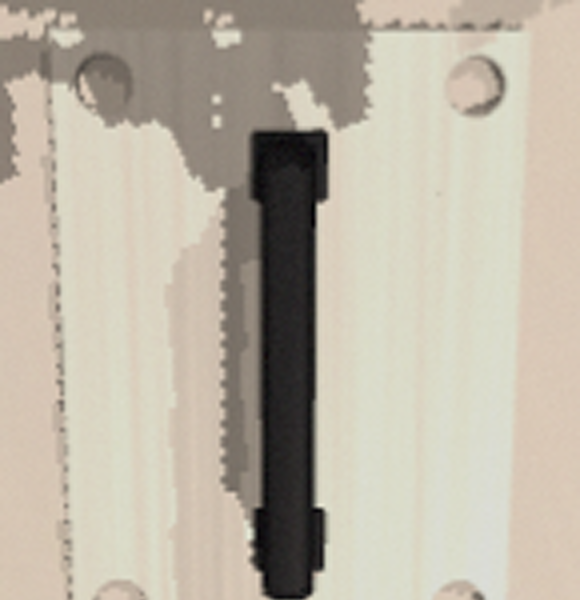

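View pics/w9d.png

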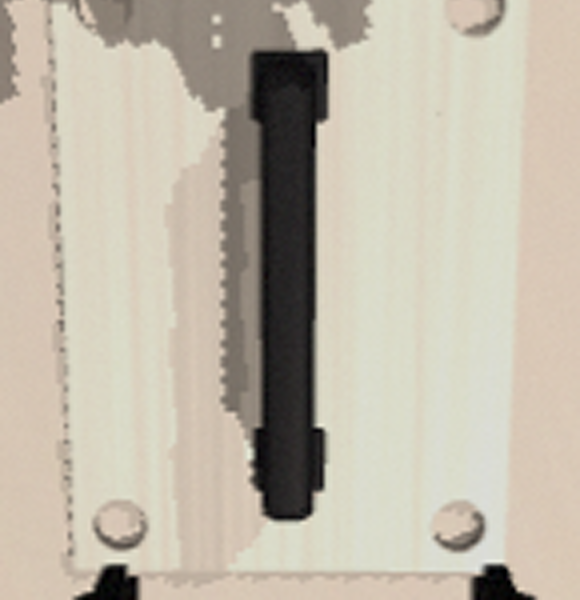

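```bash
python3 - <<'E'
from h import *
m=np.load('m5.npy',allow_pickle=True).item()
g=lambda p,z:onz("wrist",np.array(p)/4+[245,110],z,m)
ang=lambda v:np.degrees(np.arctan2(v[1],v[0]))
S=g([(104,85),(475,85),(458,604),(121,604)],.005)
print(S.mean(0),ang(S[0]-S[3]),ang(S[1]-S[2]),np.linalg.norm(np.diff(S,axis=0),axis=1))
B=g([(262,165),(315,165),(311,596),(265,596)],.045)
print(B.mean(0),ang(B[0]-B[3]),ang(B[1]-B[2]),np.linalg.norm(np.diff(B,axis=0),axis=1))
rem([*S.mean(0)[:2],.027],np.radians(ang(S[0]-S[3]+S[1]-S[2])-90))
E
```

```text
[0.50939241 0.37402758 0.005     ] 68.61735184016662 68.56534128699693 [0.08587085 0.1257608  0.08575665]
[0.50881652 0.37231451 0.045     ] 68.71763615197335 68.3076798730341 [0.01098405 0.09336089 0.01031605]
shift [-0.0028  0.1553  0.0265] turn [-0.0001  0.0025  0.0002] at [0.5024 0.3483 0.1823] tx ang -0.3711 t 14.92 F [-0.1 -0.4 -0.6] gap 0.0427
```

>>> {"op": "arm_command", "data": {
  "increments": [
    [-0.0025,0.01,0.013,0,0,0],
    [-0.0025,0.035,0.0265,0,0,0],
    [-0.0025,0.07,0.0265,0,0,0],
    [-0.0025,0.1,0.0265,0,0,0],
    [-0.0025,0.115,0.0265,0,0,0]
  ]
}}

```text
time_s: 15.33
position: [0.5073, 0.373, 0.0627]
tcp_rot: [0.697, -0.132, 0.129, -0.694]
contact_force: [-0.6, -0.5, -0.1]
finger_gap: 0.0428
```

>>> {"op": "arm_command", "data": {
  "increments": [
    [0,0,0,0,0,0],
    [0,0,0,0,0,0],
    [0,0.007,0,0,0,0],
    [0,0.014,0,0,0,0],
    [0,0.02,0,0,0,0]
  ]
}}

```text
time_s: 15.75
position: [0.5105, 0.3752, 0.0486]
tcp_rot: [-0.694, 0.129, -0.131, 0.696]
contact_force: [-0.9, -0.4, 1.0]
finger_gap: 0.0431
```

```bash
python3 -c "
from h import *
rem([.5092,.3735,.027],-.3736)
im=manip.capture('wrist')
cv2.imwrite('pics/w10.png',im)"
```

```text
shift [-0.0006  0.0216 -0.0021] turn [-0.0026  0.0035  0.002 ] at [0.5105 0.3752 0.0486] tx ang -0.3701 t 15.75 F [-0.9 -0.4  1. ] gap 0.0431
```

View pics/w10.png

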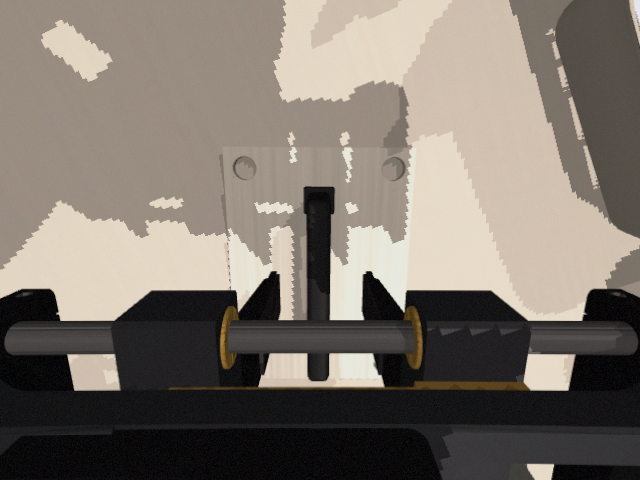

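>>> {"op": "arm_command", "data": {
  "increments": [
    [-0.0005,0.006,-0.001,0,0.003,0],
    [-0.0005,0.012,-0.001,0,0.003,0],
    [-0.0005,0.018,-0.001,0,0.003,0],
    [-0.0005,0.02,-0.001,0,0.003,0],
    [-0.0005,0.02,-0.001,0,0.003,0]
  ]
}}

```text
time_s: 16.22
position: [0.5078, 0.3734, 0.026]
tcp_rot: [0.695, -0.132, 0.131, -0.694]
contact_force: [-0.5, -0.3, -0.2]
finger_gap: 0.0426
```

>>> {"op": "arm_command", "data": {
  "increments": [
    [0,0,0,0,0,0],
    [0,0,0,0,0,0],
    [0,0,0,0,0,0],
    [0,0,0,0,0,0],
    [0,0,0,0,0,0]
  ],
  "jaw": 1,
  "force": 50
}}

```text
time_s: 16.63
position: [0.5087, 0.3739, 0.0275]
tcp_rot: [-0.695, 0.131, -0.131, 0.695]
contact_force: [0.3, 0.1, -0.3]
finger_gap: 0.015
```

>>> {"op": "arm_command", "data": {
  "increments": [
    [0,0,0,0,0,0],
    [0,0,0,0,0,0],
    [0,0,0,0,0,0],
    [0,0,0,0,0,0],
    [0,0,0,0,0,0]
  ]
}}

```text
time_s: 17.05
position: [0.5086, 0.3739, 0.0274]
tcp_rot: [-0.695, 0.131, -0.131, 0.695]
contact_force: [-0.4, -1.1, 1.9]
finger_gap: 0.012
```

```bash
python3 -c "
from h import *
rem([.5092,.3735,.027],-.3736)"
```

```text
shift [ 0.0007  0.0004 -0.0002] turn [-0.0003  0.0005  0.0002] at [0.5086 0.3739 0.0274] tx ang -0.3731 t 17.05 F [-0.4 -1.1  1.9] gap 0.012
```

```bash
python3 - <<'E'
from h import *
im=cv2.imread("pics/w1.png");cv2.imwrite("pics/w1h.png",cv2.resize(im[0:120,290:480],None,fx=4,fy=4,interpolation=cv2.INTER_CUBIC))
im=cv2.imread("pics/w8.png");cv2.imwrite("pics/w8h.png",im)
rem([.42,.25,.25],-.185)
E
```

```text
shift [-0.0373 -0.2226 -0.1476] turn [-0.0003 -0.1881  0.0002] at [0.5086 0.3739 0.0274] tx ang -0.3731 t 17.05 F [-0.4 -1.1  1.9] gap 0.012
```

View pics/w1h.png

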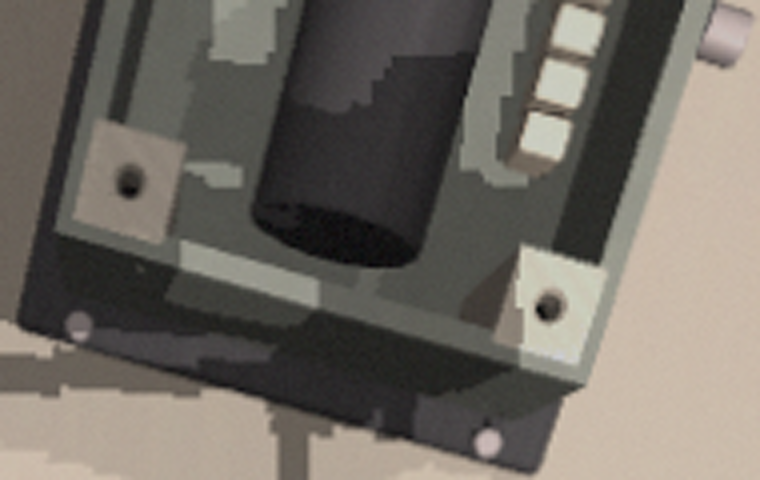

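>>> {"op": "arm_command", "data": {
  "increments": [
    [0,-0.005,0,0,0,0],
    [0,-0.02,0,0,0,0],
    [0,-0.04,0,0,0,0],
    [0,-0.065,0,0,0,0],
    [0,-0.09,0,0,0,0]
  ]
}}

```text
time_s: 17.47
position: [0.5079, 0.3734, 0.1181]
tcp_rot: [0.695, -0.131, 0.131, -0.694]
contact_force: [1.4, 0.7, -2.6]
finger_gap: 0.0117
```

```bash
python3 - <<'E'
from h import *
m=np.load('m1.npy',allow_pickle=True).item()
P=onz("wrist",np.array([(131,181),(549,306)])/4+[290,0],.06,m);print(P,np.linalg.norm(P[0]-P[1]))
x=(P[1]-P[0])/np.linalg.norm(P[1]-P[0]);y=np.array([-x[1],x[0],0]);print("xdir",np.arctan2(x[1],x[0]),"centre",P.mean(0)+.063*y)
rem([.42,.22,.25],-.185)
E
```

```text
[[0.46784657 0.0888398  0.06      ]
 [0.55209833 0.07233256 0.06      ]] 0.08585364097195779
xdir -0.19347663868895482 centre [0.52208557 0.14241071 0.06      ]
shift [-0.0261 -0.1317 -0.175 ] turn [ 0.0012 -0.1879 -0.001 ] at [0.5079 0.3734 0.1181] tx ang -0.3729 t 17.47 F [ 1.4  0.7 -2.6] gap 0.0117
```

```bash
python3 - <<'E'
from h import *
rem([.5219,.142,.14],-.192)
E
```

```text
shift [ 0.0973 -0.0217 -0.2104] turn [ 0.0012 -0.1809 -0.001 ] at [0.5079 0.3734 0.1181] tx ang -0.3729 t 17.47 F [ 1.4  0.7 -2.6] gap 0.0117
```

>>> {"op": "arm_command", "data": {
  "increments": [
    [0.008,-0.008,-0.018,0,-0.02,0],
    [0.022,-0.016,-0.046,0,-0.05,0],
    [0.036,-0.022,-0.077,0,-0.08,0],
    [0.05,-0.022,-0.108,0,-0.11,0],
    [0.064,-0.022,-0.139,0,-0.14,0]
  ]
}}

```text
time_s: 17.88
position: [0.5175, 0.2198, 0.1407]
tcp_rot: [-0.702, 0.081, -0.082, 0.703]
contact_force: [0.6, -0.0, -2.6]
finger_gap: 0.0116
```

```bash
python3 - <<'E'
from h import *
rem([.5219,.142,.14],-.192)
E
```

```text
shift [ 0.022   0.0007 -0.0748] turn [-0.0007 -0.0386  0.0017] at [0.5175 0.2198 0.1407] tx ang -0.2306 t 17.88 F [ 0.6 -0.  -2.6] gap 0.0116
```

>>> {"op": "arm_command", "data": {
  "increments": [
    [0.008,0,-0.026,0,-0.015,0],
    [0.015,0,-0.05,0,-0.03,0],
    [0.02,0,-0.068,0,-0.0386,0],
    [0.022,0,-0.0748,0,-0.0386,0],
    [0.022,0,-0.0748,0,-0.0386,0]
  ]
}}

```text
time_s: 18.3
position: [0.5216, 0.1419, 0.1398]
tcp_rot: [-0.704, 0.069, -0.07, 0.704]
contact_force: [-0.5, -0.2, -1.9]
finger_gap: 0.0117
```

>>> {"op": "arm_command", "data": {
  "increments": [
    [0,0,0,0,0,0],
    [0,0,0,0,0,0],
    [0,0,0,0,0,0],
    [0,0,0,0,0,0],
    [0,0,0,0,0,0]
  ]
}}

```text
time_s: 18.72
position: [0.5215, 0.1439, 0.1391]
tcp_rot: [-0.704, 0.068, -0.068, 0.704]
contact_force: [0.4, -0.6, -1.8]
finger_gap: 0.0117
```

```bash
python3 - <<'E'
from h import *
rem([.5219,.142,.14],-.192)
np.save('m6.npy',manip.camera_model('wrist'),allow_pickle=True)
im=manip.capture('wrist');cv2.imwrite('pics/w11.png',im)
rem([.5219,.142,.14],-.192)
E
```

```text
shift [ 0.0008 -0.0009 -0.0018] turn [-0.     -0.0013 -0.0002] at [0.5215 0.1439 0.1391] tx ang -0.1933 t 18.72 F [ 0.4 -0.6 -1.8] gap 0.0117
shift [ 0.0008 -0.001  -0.0017] turn [ 0.0001 -0.0015 -0.0003] at [0.5215 0.1438 0.139 ] tx ang -0.1935 t 18.77 F [-0.1  0.1 -2.9] gap 0.0118
```

View pics/w11.png

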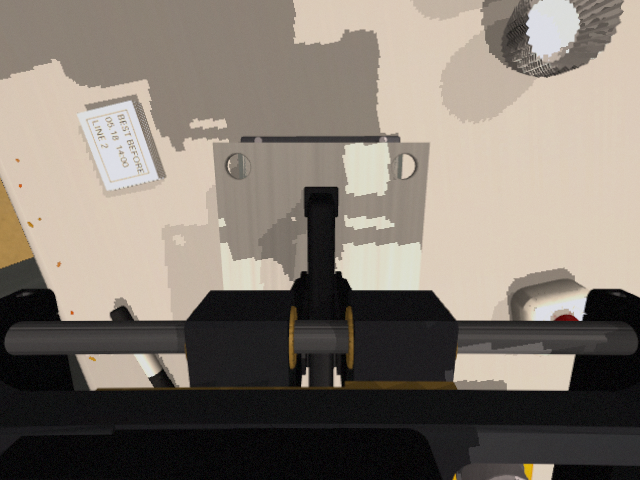

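```bash
python3 - <<'E'
from h import *
im=cv2.imread("pics/w11.png");cv2.imwrite("pics/w11c.png",cv2.resize(im[125:195,205:440],None,fx=3.4,fy=3.4,interpolation=cv2.INTER_CUBIC))
E
```

```text
(no output)
```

View pics/w11c.png

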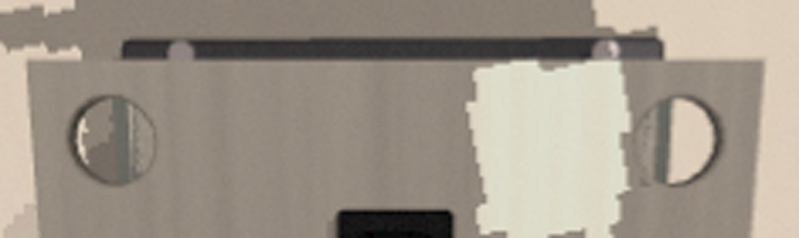

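```bash
python3 - <<'E'
from h import *
m=np.load('m6.npy',allow_pickle=True).item();o=manip.get_obs();T=R.from_quat(o['tcp_rot'])
g=lambda p,z:onz("wrist",np.array(p)/3.4+[205,125],z,m)
z=o['position'][2]-.0274+.005
P=g([(114,140),(678,140),(28,60),(765,60)],z);print(T.inv().apply(P-o['position']).round(4))
H=np.array([.522,.1424,.06]);a=-.1935;x=np.array([np.cos(a),np.sin(a),0]);y=np.array([-x[1],x[0],0])
for zf in(.005,.008):
  P=g([(180,50),(608,48),(122,40),(664,40)],zf);d=P-H;print(np.c_[d@x,d@y].round(4))
E
```

```text
[[-0.0422  0.0224  0.0636]
 [ 0.0435  0.0224  0.0636]
 [-0.0543  0.0224  0.0752]
 [ 0.0557  0.0224  0.0752]]
[[-0.0516  0.0818]
 [ 0.0508  0.0823]
 [-0.0653  0.084 ]
 [ 0.064   0.0841]]
[[-0.0511  0.0817]
 [ 0.0502  0.0822]
 [-0.0646  0.0839]
 [ 0.0634  0.084 ]]
```

```bash
python3 - <<'E'
from h import *
rem([.5210,.1416,.0975],-.193)
E
```

```text
shift [-0.      0.0415 -0.0022] turn [ 0.0001 -0.0005 -0.0003] at [0.5215 0.1438 0.139 ] tx ang -0.1935 t 18.77 F [-0.1  0.1 -2.9] gap 0.0118
```

>>> {"op": "arm_command", "data": {
  "increments": [
    [0,0.004,-0.001,0,0,0],
    [0,0.01,-0.0022,0,0,0],
    [0,0.017,-0.0022,0,0,0],
    [0,0.024,-0.0022,0,0,0],
    [0,0.03,-0.0022,0,0,0]
  ]
}}

```text
time_s: 19.18
position: [0.5206, 0.1409, 0.1077]
tcp_rot: [0.704, -0.069, 0.068, -0.704]
contact_force: [0.5, 0.1, -3.1]
finger_gap: 0.0115
```

>>> {"op": "arm_command", "data": {
  "increments": [
    [0,0.003,0,0,0,0],
    [0,0.006,0,0,0,0],
    [0,0.009,0,0,0,0],
    [0,0.0113,0,0,0,0],
    [0,0.0113,0,0,0,0]
  ]
}}

```text
time_s: 19.6
position: [0.5209, 0.141, 0.0974]
tcp_rot: [0.704, -0.069, 0.068, -0.704]
contact_force: [0.1, 0.2, -2.5]
finger_gap: 0.0114
```

>>> {"op": "arm_command", "data": {
  "increments": [
    [0,0,0,0,0,0],
    [0,0,0,0,0,0],
    [0,0,0,0,0,0],
    [0,0,0,0,0,0],
    [0,0,0,0,0,0]
  ]
}}

```text
time_s: 20.02
position: [0.5213, 0.1411, 0.0981]
tcp_rot: [-0.704, 0.068, -0.069, 0.704]
contact_force: [-0.3, 0.0, -2.7]
finger_gap: 0.0117
```

```bash
python3 - <<'E'
from h import *
rem([.5210,.1416,.0975],-.193)
np.save('m7.npy',manip.camera_model('wrist'),allow_pickle=True)
im=manip.capture('wrist');cv2.imwrite('pics/w12.png',im)
cv2.imwrite("pics/w12l.png",cv2.resize(im[130:210,205:285],None,fx=6,fy=6,interpolation=cv2.INTER_CUBIC))
cv2.imwrite("pics/w12r.png",cv2.resize(im[130:210,365:445],None,fx=6,fy=6,interpolation=cv2.INTER_CUBIC))
t=manip.capture('top');cv2.imwrite('pics/t12.png',t);cv2.imwrite("pics/t12c.png",cv2.resize(t[170:310,250:450],None,fx=4,fy=4,interpolation=cv2.INTER_CUBIC))
t=manip.capture('scene');cv2.imwrite("pics/s12c.png",cv2.resize(t[190:350,230:430],None,fx=3.7,fy=3.7,interpolation=cv2.INTER_CUBIC))
E
```

```text
shift [-0.0004  0.0006  0.0005] turn [-0.0001 -0.0014  0.0004] at [0.5213 0.1411 0.0981] tx ang -0.1944 t 20.02 F [-0.3  0.  -2.7] gap 0.0117
```

View pics/w12l.png

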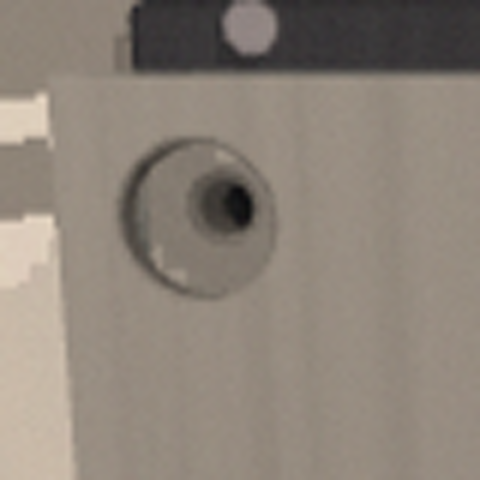

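View pics/w12r.png

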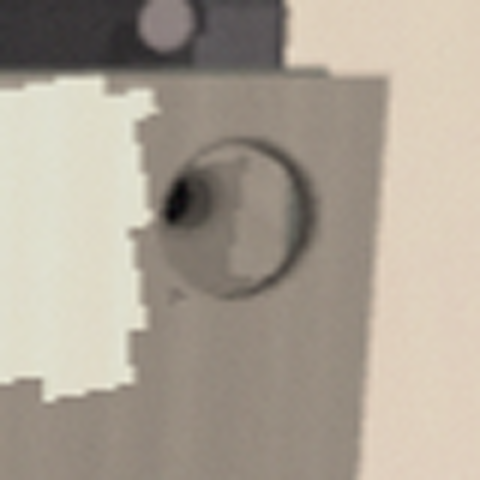

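View pics/t12c.png

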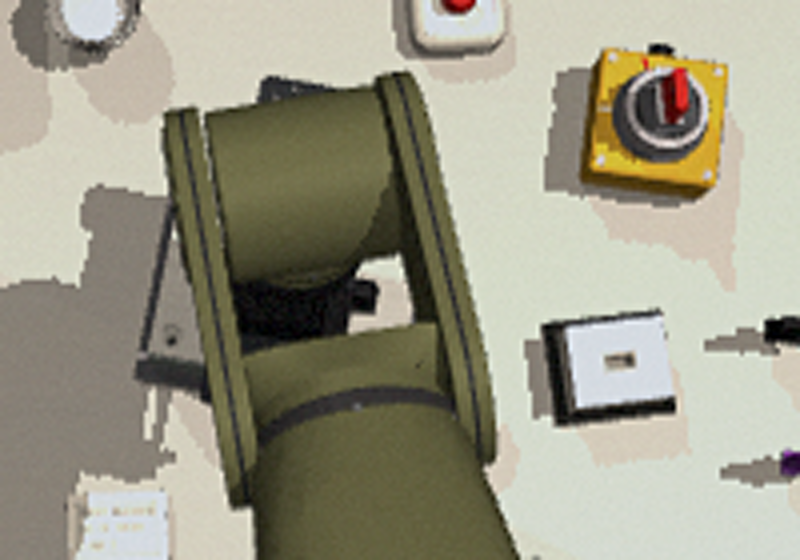

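View pics/s12c.png

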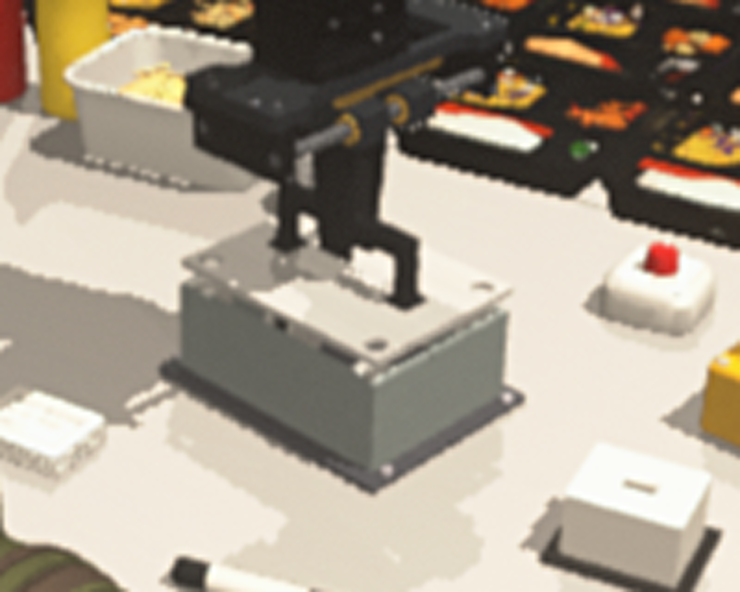

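```bash
python3 - <<'E'
from h import *
m=np.load('m7.npy',allow_pickle=True).item();o=manip.get_obs();T=R.from_quat(o['tcp_rot'])
print(o['position'])
g=lambda p,z:T.inv().apply(onz("wrist",np.array(p,float),z,m)-o['position'])
zt=o['position'][2]-.0274+.005
l=lambda p:np.array(p)/6+[205,130]; r=lambda p:np.array(p)/6+[365,130]
print("hole rim L",g([l((198,217))],zt).round(4),"R",g([r((240,217))],zt).round(4))
print("thread L",g([l((222,205))],.06).round(4),"R",g([r((193,203))],.06).round(4))
# projected expected 5mm mouth: size px
print("foot holes",g([l((250,26)),r((166,22))],.007).round(4))
# where thread mouths should project if housing centred at plate (tool x .0006)
for x in(-.0424,.0436):
  w=o['position']+T.apply([x,0,.0633]);w[2]=.06
  print(((proj("wrist",w,m)-([205,130] if x<0 else [365,130]))*6).round(0), )
E
```

```text
[0.52118892 0.14101544 0.09795513]
hole rim L [[-0.0424  0.0224  0.0635]] R [[0.044  0.0224 0.0635]]
thread L [[-0.0437  0.038   0.064 ]] R [[0.0432 0.038  0.0642]]
foot holes [[-0.0509  0.091   0.0825]
 [ 0.0502  0.091   0.083 ]]
[[236. 213.]]
[[197. 213.]]
```

>>> {"op": "arm_command", "data": {
  "increments": [
    [-0.0004,0.0003,0.0003,0,0,0],
    [-0.0008,0.0005,0.0005,0,0,0],
    [-0.0008,0.0005,0.0005,0,0,0],
    [-0.0008,0.0005,0.0005,0,0,0],
    [-0.0008,0.0005,0.0005,0,0,0]
  ]
}}

```text
time_s: 20.58
position: [0.5205, 0.1417, 0.0974]
tcp_rot: [0.704, -0.069, 0.069, -0.704]
contact_force: [0.0, 0.3, -2.6]
finger_gap: 0.012
```

>>> {"op": "arm_command", "data": {
  "increments": [
    [0,0,0,0,0,0],
    [0,0,0,0,0,0],
    [0,0,0,0,0,0],
    [0,0,0,0,0,0],
    [0,0,0,0,0,0]
  ]
}}

```text
time_s: 21.0
position: [0.5205, 0.1417, 0.0973]
tcp_rot: [0.704, -0.069, 0.069, -0.704]
contact_force: [-0.2, -0.4, -2.3]
finger_gap: 0.0115
```

```bash
python3 - <<'E'
from h import *
rem([.5206,.1416,.0975],-.193)
im=manip.capture('wrist')
a=cv2.resize(im[130:210,205:285],None,fx=5,fy=5,interpolation=cv2.INTER_CUBIC);b=cv2.resize(im[130:210,365:445],None,fx=5,fy=5,interpolation=cv2.INTER_CUBIC)
cv2.imwrite("pics/w13.png",np.hstack([a,b]))
t=manip.capture('scene');c=t[230:310,270:390];cv2.imwrite("pics/s13c.png",cv2.resize(c,None,fx=6,fy=6,interpolation=cv2.INTER_CUBIC))
o=manip.get_obs();print(o['position'],R.from_quat(o['tcp_rot']).as_matrix()[:,1],np.abs(o['joint_vel']).max())
E
```

```text
shift [ 0.0001 -0.0002 -0.    ] turn [ 0.     -0.0014 -0.    ] at [0.5205 0.1417 0.0973] tx ang -0.1944 t 21.0 F [-0.2 -0.4 -2.3] gap 0.0115
[0.5204797  0.14166825 0.09736295] [-1.63482668e-05 -1.02258923e-05 -1.00000000e+00] 0.0018500318186021544
```

View pics/w13.png

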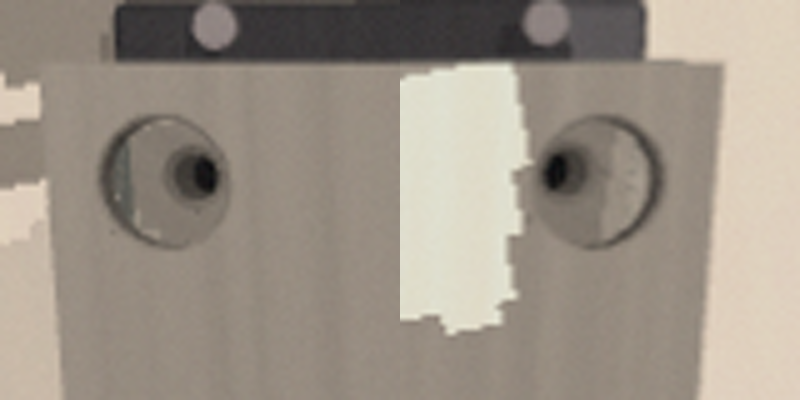

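View pics/s13c.png

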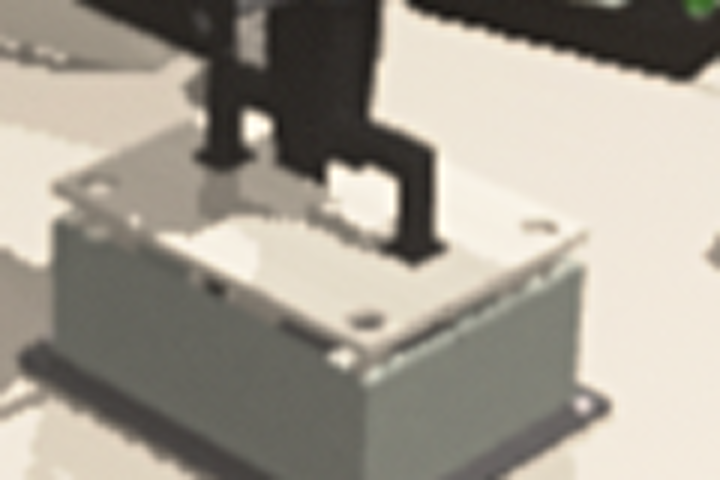

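```bash
python3 - <<'E'
from h import *
o=manip.get_obs();a=-.1944;x=np.array([np.cos(a),np.sin(a),0]);y=np.array([-x[1],x[0],0])
c=o['position']+.0006*x
for sx,sy in((-1,-1),(-1,1),(1,-1)):
  for n,z in(("top",.075),("under",.070),("rim",.06),("base(foot)",.0)):
    p=c+sx*.055*x+sy*.075*y;p[2]=z
    print(sx,sy,n,((proj("scene",p)-[270,230])*6).round(0))
E
```

```text
-1 -1 top [[368. 344.]]
-1 -1 under [[368. 357.]]
-1 -1 rim [[367. 384.]]
-1 -1 base(foot) [[361. 539.]]
-1 1 top [[ 50. 179.]]
-1 1 under [[ 51. 191.]]
-1 1 rim [[ 51. 217.]]
-1 1 base(foot) [[ 54. 363.]]
1 -1 top [[589. 225.]]
1 -1 under [[588. 237.]]
1 -1 rim [[587. 263.]]
1 -1 base(foot) [[576. 411.]]
```

```bash
python3 - <<'E'
from h import *
im=cv2.imread("pics/s13c.png")
cv2.imwrite("pics/s13d.png",cv2.resize(im[280:440,260:460],None,fx=4,fy=4,interpolation=cv2.INTER_NEAREST)[:600])
E
```

```text
(no output)
```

View pics/s13d.png

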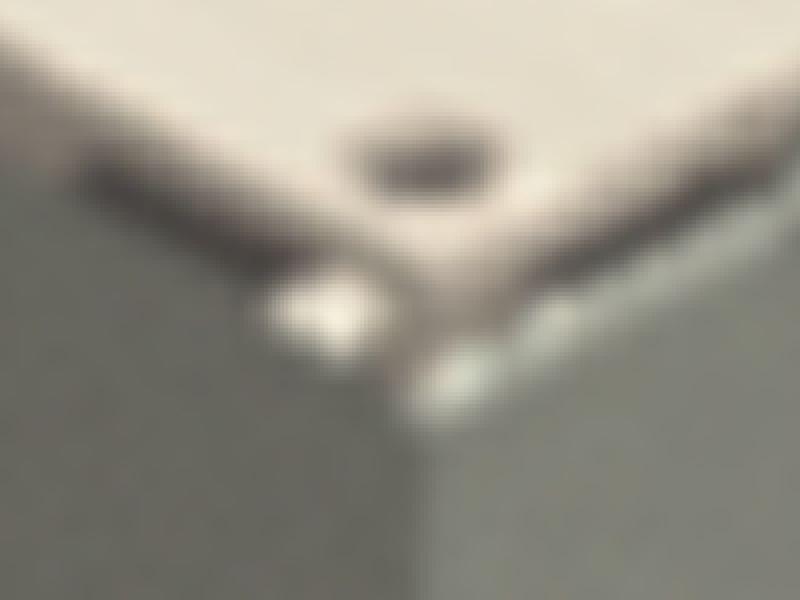

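>>> {"op": "arm_command", "data": {
  "increments": [
    [0,0,0.0004,0,0,0],
    [0,0,0.0004,0,0,0],
    [0,0,0.0004,0,0,0],
    [0,0,0.0004,0,0,0],
    [0,0,0.0004,0,0,0]
  ]
}}

```text
time_s: 21.52
position: [0.5206, 0.1421, 0.0974]
tcp_rot: [0.704, -0.069, 0.069, -0.704]
contact_force: [-0.7, 0.3, -2.9]
finger_gap: 0.0115
```

>>> {"op": "arm_command", "data": {
  "increments": [
    [0,0,0,0,0,0],
    [0,0,0,0,0,0],
    [0,0,0,0,0,0],
    [0,0,0,0,0,0],
    [0,0,0,0,0,0]
  ]
}}

```text
time_s: 21.93
position: [0.5206, 0.142, 0.0974]
tcp_rot: [0.704, -0.069, 0.069, -0.704]
contact_force: [-1.1, -0.3, -2.3]
finger_gap: 0.0117
```

```bash
python3 - <<'E'
from h import *
rem([.5206,.1416,.0975],-.193)
t=manip.capture('scene');cv2.imwrite("pics/s14.png",t)
print(manip.hand_in())
E
```

```text
shift [ 0.0001 -0.0001 -0.0004] turn [ 0.     -0.0014 -0.    ] at [0.5206 0.142  0.0974] tx ang -0.1944 t 21.93 F [-1.1 -0.3 -2.3] gap 0.0117
the job is handed in; nothing more can be done
None
```

View pics/s14.png

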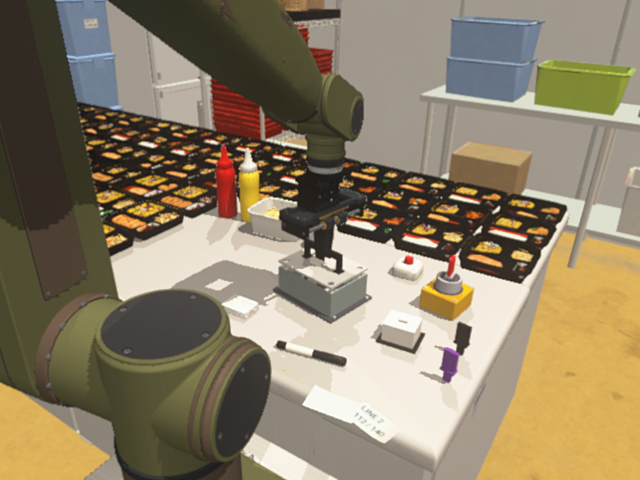

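The drive is locked out and the cover plate is being held over the housing; I handed the job in at about 22 s.

- **Key:** It sits fully down in the switch: the gripper was at the height expected with the shoulder on the slot mouth. I turned it clockwise until the torque rose to 0.5 N m. Afterwards the white pointer stood at 12.4° against 12.9° for the red mark, about 1.21 rad from the white one, so it is at the stop. The key was left in.
- **Plate position:** It hangs level and still about 10 mm above the rim, and the scene camera's view of one corner agreed with that gap. The force reading shows only the plate's weight.
- **Hole alignment:** The last wrist picture showed the two visible threaded holes inside their plate holes, evenly placed left and right and within about 1 mm. I then shifted the plate 0.4 mm and did not look through the holes again. The other two holes were hidden by the gripper, so their alignment is inferred from the plate's position and angle.
- **Checks that disagreed:** The first push into the slot stopped on its edge at about 15 N, so I moved over slightly and it then went in freely. The top camera differed from the wrist camera by 2–3 mm; I used the wrist camera. The threaded holes also looked about 1 mm too far apart, evenly on both sides, so I did not correct for it.
- **Bystanders:** The timer and the label block look undisturbed in the last pictures. The foil cups looked undisturbed shortly before the end but were hidden behind the arm in the final one. I did not touch any of them.

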